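Lock the die holder into the clay extruder

TASK

Take the die holder off the banding wheel by its wooden handle, bring it up under the bench extruder, feel its three pins into the collar's slots, press it up against the sprung plate and turn it counterclockwise (seen from above) until the pins drop into their pockets; let go, so that it hangs locked with its handle roughly to the front. Work gently: never force the holder against the extruder (more than about 15 N at the handle spoils it), and leave the pot lid, tub, spare die and wooden block where they are.

Things in the scene. Friction and masses are not known exactly. Their poses are not given: they have to be found in the camera images.
- holder_grip (a point): Centre of the wooden handle grip of the loose die holder (0.28 kg): a bar 90 mm long, 20 wide, 28 tall, pinched firmly (about 100 N) across its width from above. Axes are the holder's: z up its cup's axis, -x from the cup out along the handle. This point is 100 mm out from the cup axis and 34 mm above the cup's underside; the bar runs from 55 to 145 mm out.
- holder: The die holder: steel cup 66 mm across, 24 mm high, a 48 mm wide neck on top that ends 47 mm above the underside, three pins, and the handle to -x. Origin at the centre of the cup's underside. It starts standing on the banding wheel. More than 120 N between its pins and the collar is a failure; a push at the grip can bear on wedged pins eight times as hard, so keep it under 12 N.
- holder_pins (a point): Point on the holder's axis at the height of its three pins: 43 mm above its underside, 4 mm below the neck's top; holder's axes. The round pins, 8 mm thick, stick out level to 41 mm from the axis: one above the handle side (-x), the others 120 degrees to each side.
- extruder: Fixed bench extruder: base plate 180 x 180 x 12 mm, square post 36 mm wide, 310 mm tall, centred 36 mm behind (+x) and 88 mm right (-y) of the barrel axis, arms to a 66 mm wide barrel. A plunger handle over it reaches 350 mm high. Origin on the table under the barrel axis; z up, -x its front.
- mount (a point): On the barrel axis, 150 mm above the table: centre of the underside of the bayonet collar, a steel ring 74 mm outside, 52 mm inside, round the barrel's foot; extruder's axes. The collar is screwed on, so its slots and pockets together stand anywhere within 15 degrees (0.262 rad) either way of the nominal angles given below. This offset is NOT reported: look, or search by feel.
- slots (a point): On the barrel axis, 14 mm above the collar's underside. Three slots 13 mm wide, open below, rise through the collar wall. The pins enter at holder yaw = extruder yaw - 50 degrees (-0.873 rad) + offset, give or take 4 degrees. The slots then lead counterclockwise from above, over a ridge 10 mm up: the pins' centre must be 14 to 16.5 mm up to pass. Hard top edge 20.5 mm up.
- locked (a point): On the barrel axis, 11 mm above the collar's underside: place of the holder_pins point when locked. After the ridge the slots drop into pockets with floors 7 mm up, centred 50 degrees on from the real entry angle: holder yaw = extruder yaw + offset, handle about to the front (-x). A full-height stop halts the pins about 5 degrees past a pocket's centre.
- plate (a point): On the barrel axis, 13.5 mm above the collar's underside: lower face of a sprung plate in the collar, 44 mm wide. It meets the neck's top when the pins' centre is 9.5 mm up, pushes down with 1.8 N at first and 0.3 N more per mm; from 16.5 mm on it is metal on metal and the force climbs at once. If the pins miss the slots they meet the flat underside, pins' centre at -4 mm.
- wheel: Low fixed banding wheel, black round disc 180 mm in diameter whose top is 36 mm above the table; origin on the table at its centre.
- pot_lid: Bystander: unglazed clay lid with a knob, 90 mm across, 52 mm high, origin at its underside.
- tub: Bystander: white open plastic tub, 100 mm across, 50 mm high, origin at its underside.
- spare_die: Bystander: steel disc with a hole, 56 mm across, 10 mm thick, origin at its underside.
- wood_block: Bystander: wooden block 120 x 40 x 25 mm, origin at its underside.
There are look-alikes about, which are no part of the job. There is more than one size of the holder; the job needs the middle-sized.

How it is judged (in metres and radians):
On the way, in this order (a step that is already met when the one before it is completed fails the run):
1. the die holder is lifted clear of the banding wheel (height (world z) of holder above 0.055 m), for 0.1 s.
2. the die holder is up in the collar, turned to the slots, not yet locked (horizontal distance between holder_pins and mount below 0.006 m and z of holder_pins in the frame of mount between 0.008 and 0.02 m and angle between the x axis of holder and the x axis of extruder, either way round above 0.48 rad), for 0.1 s.
At the end, for the whole second after the job is handed in: The die holder hangs at rest in the collar, released, its pins down in the pockets: its axis within 6 mm of the barrel axis, its pins' centre 9 to 12.8 mm above the mount point, its handle within 0.4 rad of straight out to the extruder's front, tilted less than 0.1 rad (horizontal distance between holder_pins and mount below 0.006 m and angle between the x axis of holder and the x axis of extruder, either way round below 0.4 rad and z of holder_pins in the frame of mount between 0.009 and 0.0128 m and angle between holder's own z axis and vertical below 0.1 rad and linear speed of holder below 0.02 m/s and angular speed of holder below 0.15 rad/s and contact force between holder and the fingers below 0.1 N); the robot touches nothing.
It fails at once if the holder is forced against the extruder with more than 120 N (contact force between holder and extruder above 120 N).
It fails at once if the pot lid is pushed more than 20 mm away (distance of pot_lid from where it was at the start of the episode above 0.02 m).
It fails at once if the tub is pushed more than 20 mm away (distance of tub from where it was at the start of the episode above 0.02 m).
It fails at once if the spare die is pushed more than 20 mm away (distance of spare_die from where it was at the start of the episode above 0.02 m).
It fails at once if the wood block is pushed more than 20 mm away (distance of wood_block from where it was at the start of the episode above 0.02 m).
It also fails if it takes over 72 s, if anything falls off the work surface, if the arm or the gripper's body presses on something with over 40 N, if the wrist force passes 120 N, or if a joint passes its speed limit or range.

ROBOT

A 7-joint arm with a two-finger parallel gripper is mounted at the origin on the work surface. World frame = base frame: x ahead of the robot, y to its left, z up, the work surface at z = 0. Lengths are in mm, angles in degrees, forces in N, time in s.
With the tool pointing down it reaches from about 425 to 1025 mm from the base axis. Payload 3.6 kg.
Tool frame: the origin (TCP) lies midway between the tips of the shut fingers; the grasp point (between the pads) lies 19 mm behind it; z points along the fingers, y is the direction in which the jaws open and shut (so a half turn about z gives the same grasp; the last joint's range is limited). The gripper opens to 85 mm and grips with 20 to 120 N. Pads are 22 mm wide; open, the fingers measure 114 mm over their backs; the gripper's body (76 mm by 85 mm) begins 54 mm behind the grasp point. The pads swing forward as they close: fully open they stand 13 mm farther back than shut.
Start: joints at [-81.446, 33.873, 2.773, 92.16, -1.908, 54.013, -1.931], TCP at [174.301, 703.739, 231.302] pointing down, gripper open.
Joint ranges: [-153.93, 153.93], [-27.13, 128.08], [-72.61, 78.16], [10.71, 143.7], [-87.88, 267.88], [4.46, 118.87], [-176.78, 176.78]. Speed limits (degrees/s): [147.25, 147.25, 180, 180, 180, 180, 180].

INTERFACE

Orientations are given as [roll, pitch, yaw] about the fixed x, y, z axes, in that order (R = Rz(yaw) Ry(pitch) Rx(roll)).
In Python, from cell import robot, snapshot, hand_in, models gives the robot as it stands.
- The arm moves only by the tool drive_tool, never from a script. Its argument "series" is a list of rows, each a list of 2 entries, a list of its own where there are three numbers: the shift along the tool's x, y, z in m, then the turn, a rotation vector about the tool's x, y, z in degrees. In form: [[[x, y, z], [wx, wy, wz]], ...]. A call has 1 to 8 rows; each row shifts and turns the commanded pose from where the row before left it, along the tool's axes as they then stand; what a row does not reach is not made up. A row lasts 1/8 s, in which the tool goes at most 62.5 mm and 10.7 degrees, less where a joint would pass 70% of its speed; a pose out of reach is approached as far as the arm can. A call is refused whole if a number of a shift passes 0.0625 or a number of a turn 10.7, either way. A call with a gripper value outside its range is refused whole. "claw" is the finger opening in m, from 0 to 0.0854, set as the call begins (left out, the last holds). The fingers move at their own pace and stop on an object; "grip_force" is the grip in N (left out, the last holds). Time passes only in rows, so rows that do not move let the fingers close. It gives the time, the measured TCP pose, the force and the opening at its end, in the units of the state.
- robot.get_state(): the state, without advancing time (a new reading comes with each control period).
- snapshot(name): name is "scene" or "top" or "wrist"; returns a dict with "img" (420x560x3 uint8, red, green, blue), "range_z" (420x560 float32, mm along the optical axis (not along the pixel's ray), 0 where there is no reading), "camera_matrix" (3x3 intrinsics, pixels), "k1" (the pictures are not rectified: a ray, as slopes to the right and down, at radius r is drawn at 1 + k1 r^2 times it, then the intrinsics apply), "rvec" (rotation vector, rad) and "tvec" (3), from world to camera coordinates, as OpenCV has them. Camera axes: x right, y down, z forward; pixel columns grow to the right and rows downward; lengths in mm; the calibration is good to about 2 mm. A picture is of the moment at which its call begins.
- hand_in(): hands the job in, once; it reports no verdict.
Trained networks look in the newest picture that a camera, given by its name, has taken for a name from the list of things; names that differ only in an ending like _2 or _b are one class to them, and where a whole thing is asked for, a point or a joint stands for the part that bears it (a point fixed in the world has none). Each returns a list of dicts, best first, with "confidence" (0 to 1); they miss things now and then, are a little off and sometimes report something else, mostly with a low value. They report only what shows in the picture. A call takes as long as a camera call. They do not tell look-alikes from the thing itself.
- models.boxes_of(camera, thing): "extent" ([centre column, centre row, width, height] in pixels, round what is visible of it).
- models.outline_of(camera, thing): "region" (420x560 bool, what is visible of it) and "extent" ([centre column, centre row, width, height] in pixels, round what is visible of it).
The state is a dict: "clock": time; "joints": joint angles; "joint_velocities": joint speeds; "tau": joint torques, N m; "eef_pos": TCP position; "ee_rot": TCP orientation; "wrist_force": force on the tool from outside, world axes, zero at the start; "moment": the same for the moment, N m; "width": finger opening in mm.
Only numpy, scipy, OpenCV 4.12 (cv2) and the standard library are available. Lean on these libraries where they do the work, as an engineer would, in place of code of your own. Each camera call takes 0.05 s, during which the arm holds its last target.

## Working session

There is one attempt and no reset: what is moved stays moved. The work goes in short steps, Python scripts to look and compute and a tool call to move; the robot and the scene stay as the last step left them, time stands still between calls to the robot, and variables do not carry over. Pictures are saved under pics/ and viewed, and the job is handed in when it is done.

Besides the shell and the picture viewer there is one more tool, called after "Call:" as name(argument=value, ...), one argument or row to a line, values as JSON. drive_tool: Moves the arm, as the interface text tells. Its arguments: {"type":"object","properties":{"series":{"type":"array"},"claw":{"type":"number"},"grip_force":{"type":"number"}},"required":["series"]}

```bash
ls; mkdir -p pics; cat > h.py <<'E'
import numpy as np, cv2
from cell import robot, snapshot, hand_in, models
def save(n,img): cv2.imwrite('pics/'+n+'.png',cv2.cvtColor(img,cv2.COLOR_RGB2BGR))
def cam(s):
    R=cv2.Rodrigues(np.array(s['rvec'],float))[0]; t=np.array(s['tvec'],float).ravel(); return R,t
def world(s,u,v,z=None,d=None):
    K=s['camera_matrix']; 
    xd=(np.atleast_1d(u)-K[0,2])/K[0,0]; yd=(np.atleast_1d(v)-K[1,2])/K[1,1]
    x,y=xd.copy(),yd.copy()
    for _ in range(20):
        f=1+s['k1']*(x*x+y*y); x,y=xd/f,yd/f
    R,t=cam(s); C=-R.T@t
    r=np.stack([x,y,np.ones_like(x)],1)
    if d is not None: return (r*np.atleast_1d(d)[:,None]-t)@R
    w=r@R
    return C+w*((z-C[2])/w[:,2])[:,None]
def proj(s,P):
    R,t=cam(s); p=np.atleast_2d(P)@R.T+t; a=p[:,:2]/p[:,2:]
    f=1+s['k1']*(a**2).sum(1); K=s['camera_matrix']
    return np.stack([a[:,0]*f*K[0,0]+K[0,2],a[:,1]*f*K[1,1]+K[1,2]],1)
E
python3 - <<'E'
from h import *
for c in ['scene','top','wrist']:
    s=snapshot(c); save(c+'0',s['img']); R,t=cam(s); print(c,-R.T@t, s['camera_matrix'][0,0],s['k1'])
    np.savez('pics/'+c+'0.npz',**s)
    for n in ['holder','extruder','wheel','pot_lid','tub','spare_die','wood_block']:
        print(n,[(np.round(b['extent']),round(b['confidence'],2)) for b in models.boxes_of(c,n)])
print(robot.get_state())
E
```

```text
pics
scene [1276.15781336  729.74995429 1296.48962906] 522.3532156304121 -0.19883670223657612
holder [(array([309., 175.,  65.,  35.]), 0.88), (array([205., 168.,  32.,  17.]), 0.8), (array([237., 182.,  29.,  43.]), 0.77), (array([321., 240.,  17.,  15.]), 0.61)]
extruder [(array([272., 260.,  82., 123.]), 0.69)]
wheel [(array([234., 201.,  50.,  41.]), 0.9), (array([240., 179.,  30.,  41.]), 0.38)]
pot_lid [(array([208., 257.,  22.,  24.]), 0.74)]
tub [(array([382., 295.,  37.,  29.]), 0.89), (array([207., 258.,  22.,  25.]), 0.31)]
spare_die [(array([322., 240.,  17.,  15.]), 0.63)]
wood_block [(array([338., 355.,  40.,  39.]), 0.73), (array([237., 181.,  30.,  42.]), 0.54)]
top [ 417.90898307 -102.04395939 1109.55541998] 387.9908565089957 0.018754641094721726
holder [(array([371., 227.,  38.,  64.]), 0.86), (array([429., 211.,  34.,  30.]), 0.78), (array([322., 299.,  86.,  51.]), 0.72)]
extruder [(array([225., 157.,  91.,  78.]), 0.57)]
wheel [(array([356., 202.,  62.,  64.]), 0.94)]
pot_lid [(array([308., 134.,  27.,  30.]), 0.61), (array([371., 227.,  39.,  68.]), 0.33)]
tub [
[... 294 characters left out ...]

wood_block []
{'clock': 1.2, 'joints': array([-81.44715817,  33.87200555,   2.7739435 ,  92.16028236,
        -1.90922402,  54.01232634,  -1.93191314]), 'joint_velocities': array([-0.06915375, -0.02098352, -0.01948555,  0.0397444 ,  0.02413284,
        0.06802699, -0.0238576 ]), 'tau': array([-1.25440845e-03, -5.48667955e+01,  1.54606652e+00, -1.98539615e+01,
        9.44994972e-03,  1.64035548e-03,  1.86450556e-06]), 'eef_pos': array([174.28992591, 703.74546062, 231.31855454]), 'ee_rot': array([1.79998363e+02, 7.88431086e-04, 1.66089413e+02]), 'wrist_force': array([-0.2016453 , -0.05924009, -0.69130502]), 'moment': array([ 0.03188562, -0.0342798 ,  0.05084542]), 'width': 85.04412830785154}
```

```bash
python3 - <<'E'
import numpy as np,cv2
for c,(x0,x1,y0,y1) in {'scene':(170,430,120,390),'top':(100,470,90,350)}.items():
    im=np.load(f'pics/{c}0.npz')['img'][y0:y1,x0:x1]
    im=cv2.resize(im,None,fx=2.15,fy=2.15,interpolation=cv2.INTER_CUBIC); cv2.imwrite(f'pics/{c}0c.png',im[:,:,::-1]); print(im.shape)
E
```

```text
(580, 559, 3)
(559, 796, 3)
```

View pics/scene0.png

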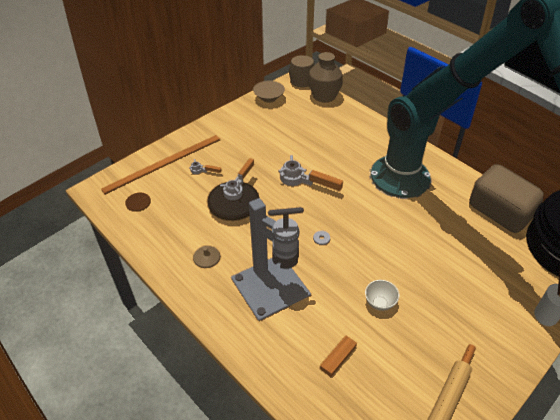

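View pics/scene0c.png

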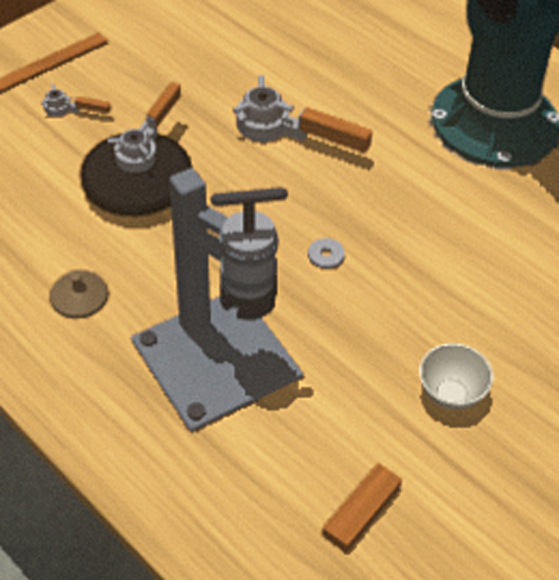

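View pics/top0c.png

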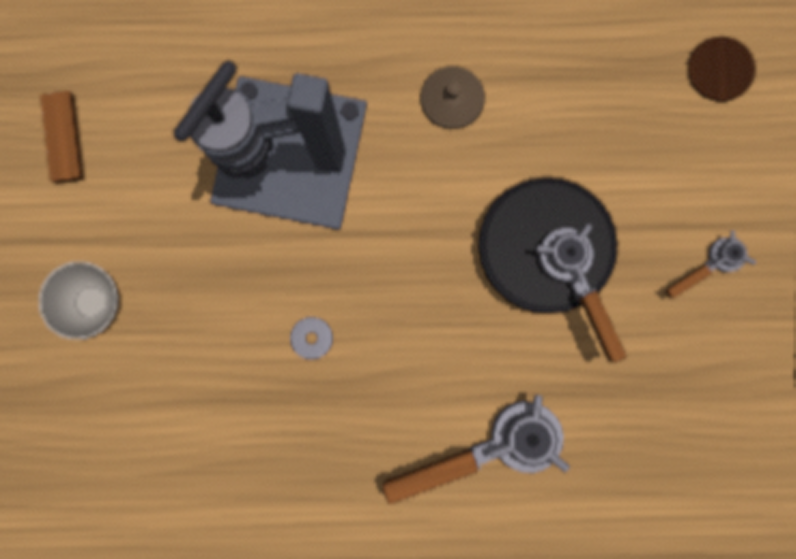

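```bash
cat > m.py <<'E'
from h import *
S=np.load('pics/top0.npz'); s={k:S[k] for k in S}
def c2(p): return 100+p[0]/2.15,90+p[1]/2.15
def w(p,z): u,v=c2(p); return np.round(world(s,u,v,z=z)[0],1)
R=s['range_z']
def wd(p): 
    u,v=c2(p); return np.round(world(s,u,v,d=R[int(round(v)),int(round(u))])[0],1)
print('axes',R.shape, 'img right->',w((600,300),0)-w((100,300),0),'down',w((300,500),0)-w((300,100),0))
for n,p,z in [('cup',(571,251),83),('handle in',(589,296),84),('handle out',(617,354),84),('wheel',(547,244),36),
 ('plateA',(367,100),12),('plateB',(341,227),12),('plateC',(211,206),12),('lid',(452,97),10),('tub',(79,300),50),('die',(311,338),10),('block',(60,136),25),('bigcup',(531,438),47),('post top',(310,88),310),('barrel top',(222,118),200)]:
    print(n,w(p,z),'depth',wd(p))
E
python3 m.py
```

```text
axes (420, 560) img right-> [ -14.8 -664.8    0. ] down [-532.7    6.2    0. ]
cup [ 526.2 -321.2   83. ] depth [ 525.9 -320.6   85.8]
handle in [ 470.2 -340.4   84. ] depth [ 470.1 -339.8   86.7]
handle out [ 399.  -370.9   84. ] depth [ 399.  -371.4   82.1]
wheel [ 540.9 -300.8   36. ] depth [ 538.4 -296.8   57.9]
plateA [744.6 -71.5  12. ] depth [ 7.483e+02 -7.120e+01 -5.000e-01]
plateB [572.8 -33.6  12. ] depth [573.9 -33.1   3.9]
plateC [605.2 139.5  12. ] depth [608.  143.2  -4.9]
lid [ 746.3 -186.2   10. ] depth [ 742.3 -185.1   23.4]
tub [481.4 299.7  50. ] depth [484.  316.5   5.8]
die [426.9   8.4  10. ] depth [427.    9.5  -0.8]
block [701.9 337.6  25. ] depth [701.7 337.3  25.8]
bigcup [ 296.5 -268.7   47. ] depth [ 298.5 -265.9   64.9]
post top [669.4 -24.  310. ] depth [670.  -23.8 308.3]
barrel top [672.2  85.6 200. ] depth [647.7  67.6 287.5]
```

```bash
python3 - <<'E'
from h import *
from scipy.spatial.transform import Rotation as Ro
S=np.load('pics/wrist0.npz'); s={k:S[k] for k in S}
R,t=cam(s); C=-R.T@t
T=Ro.from_euler('xyz',[179.998,0,166.089],degrees=True).as_matrix()
print('cam in tool',np.round(T.T@(C-[174.3,703.7,231.3]),1)); print('cam axes(cols x,y,z) in tool\n',np.round(T.T@R.T,3))
import m
for p,z in [((180,135),345),((230,68),345),((322,90),310),((296,80),310),((325,78),310),((292,100),310)]: print(p,m.w(p,z),m.wd(p))
# scene camera depth pts of extruder
S=np.load('pics/scene0.npz'); s=  {k:S[k] for k in S}
for p in [(187,180),(250,240),(247,310),(194,430),(302,376),(132,340),(213,198),(285,192)]:
    u,v=170+p[0]/2.15,120+p[1]/2.15
    print(p,np.round(world(s,u,v,d=s['range_z'][int(v),int(u)])[0]))
E
```

```text
cam in tool [  86.1    1.1 -141.9]
cam axes(cols x,y,z) in tool
 [[-0.001 -0.946 -0.325]
 [ 1.    -0.001  0.   ]
 [-0.001 -0.325  0.946]]
axes (420, 560) img right-> [ -14.8 -664.8    0. ] down [-532.7    6.2    0. ]
cup [ 526.2 -321.2   83. ] depth [ 525.9 -320.6   85.8]
handle in [ 470.2 -340.4   84. ] depth [ 470.1 -339.8   86.7]
handle out [ 399.  -370.9   84. ] depth [ 399.  -371.4   82.1]
wheel [ 540.9 -300.8   36. ] depth [ 538.4 -296.8   57.9]
plateA [744.6 -71.5  12. ] depth [ 7.483e+02 -7.120e+01 -5.000e-01]
plateB [572.8 -33.6  12. ] depth [573.9 -33.1   3.9]
plateC [605.2 139.5  12. ] depth [608.  143.2  -4.9]
lid [ 746.3 -186.2   10. ] depth [ 742.3 -185.1   23.4]
tub [481.4 299.7  50. ] depth [484.  316.5   5.8]
die [426.9   8.4  10. ] depth [427.    9.5  -0.8]
block [701.9 337.6  25. ] depth [701.7 337.3  25.8]
bigcup [ 296.5 -268.7   47. ] depth [ 298.5 -265.9   64.9]
post top [669.4 -24.  310. ] depth [670.  -23.8 308.3]
barrel top [672.2  85.6 200. ] depth [647.7  67.6 287.5]
(180, 135) [616.4  95.2 345. ] [616.   94.8 346.3]
(230, 68) [679.7  47.9 345. ] [679.8  48.  344.7]
(322, 90) [667.1 -35.8 310. ] [666.5 -35.9 312.1]
(296, 80) [677.9 -10.3 310. ] [678.  -10.2 309.5]
(325, 78) [679.1 -38.9 310. ] [680.2 -38.6 306.6]
(292, 100) [657.8  -6.1 310. ] [658.   -6.  309.4]
(187, 180) [669. -19. 310.]
(250, 240) [660.  84. 277.]
(247, 310) [672.  93. 158.]
(194, 430) [781. 105.   5.]
(302, 376) [618. 145.  11.]
(132, 340) [748. -65.   6.]
(213, 198) [688.  51. 346.]
(285, 192) [620. 101. 346.]
```

View pics/wrist0.png

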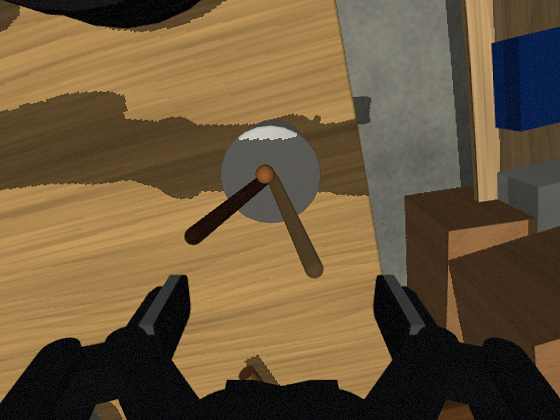

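```bash
cat > plan.py <<'E'
import json
from h import *
from scipy.spatial.transform import Rotation as Ro, Slerp
def pose(down_yaw, tilt=0): # tool x horizontal dir yaw, then tilt so z leans opposite of x (towards barrel)
    return Ro.from_euler('xyz',[180,0,down_yaw],degrees=True)*Ro.from_euler('y',-tilt,degrees=True)
def plan(p0,R0,p1,R1,n,ease=False):
    sl=Slerp([0,1],Ro.concatenate([R0,R1])); rows=[]
    u=np.linspace(0,1,n+1)
    if ease: u=u*u*(3-2*u)
    p0,p1=np.array(p0,float),np.array(p1,float)
    P=p0+u[:,None]*(p1-p0); Rs=sl(u)
    for k in range(n):
        d=Rs[k].inv().apply(P[k+1]-P[k])/1000; w=(Rs[k].inv()*Rs[k+1]).as_rotvec(degrees=True)
        rows.append([[round(float(x),4) for x in d],[round(float(x),2) for x in w]])
    m=max(max(abs(np.array(r[0])).max()/.0625,abs(np.array(r[1])).max()/10.7) for r in rows)
    print('max',m)
    for i in range(0,n,8): print(json.dumps(rows[i:i+8]))
def cur():
    s=robot.get_state(); return s['eef_pos'],Ro.from_euler('xyz',s['ee_rot'],degrees=True)
E
python3 - <<'E'
from plan import *
p,R=cur(); R1=pose(118,60); print(R1.as_matrix().round(2))
plan(p,R,[580,205,140],R1,16,True)
E
```

```text
[[-0.23  0.88  0.41]
 [ 0.44  0.47 -0.76]
 [-0.87  0.   -0.5 ]]
max 0.7648
[[[-0.0058, -0.0043, 0.001], [0.28, -0.63, 0.49]], [[-0.0164, -0.0121, 0.0031], [0.8, -1.79, 1.38]], [[-0.0257, -0.0181, 0.0059], [1.24, -2.78, 2.15]], [[-0.0338, -0.0221, 0.0098], [1.61, -3.6, 2.78]], [[-0.0404, -0.0238, 0.0148], [1.9, -4.26, 3.29]], [[-0.0451, -0.0233, 0.0207], [2.12, -4.76, 3.68]], [[-0.0477, -0.021, 0.027], [2.27, -5.09, 3.93]], [[-0.0478, -0.0171, 0.033], [2.34, -5.25, 4.06]]]
[[[-0.0456, -0.0123, 0.0379], [2.34, -5.25, 4.06]], [[-0.0413, -0.0073, 0.041], [2.27, -5.09, 3.93]], [[-0.0354, -0.0027, 0.0418], [2.12, -4.76, 3.68]], [[-0.0285, 0.0009, 0.04], [1.9, -4.26, 3.29]], [[-0.0214, 0.0032, 0.0354], [1.61, -3.6, 2.78]], [[-0.0146, 0.004, 0.0282], [1.24, -2.78, 2.15]], [[-0.0084, 0.0033, 0.0185], [0.8, -1.79, 1.38]], [[-0.0027, 0.0013, 0.0066], [0.28, -0.63, 0.49]]]
```

Call:
drive_tool(
  series=[
    [[-0.0058,-0.0043,0.001],[0.28,-0.63,0.49]],
    [[-0.0164,-0.0121,0.0031],[0.8,-1.79,1.38]],
    [[-0.0257,-0.0181,0.0059],[1.24,-2.78,2.15]],
    [[-0.0338,-0.0221,0.0098],[1.61,-3.6,2.78]],
    [[-0.0404,-0.0238,0.0148],[1.9,-4.26,3.29]],
    [[-0.0451,-0.0233,0.0207],[2.12,-4.76,3.68]],
    [[-0.0477,-0.021,0.027],[2.27,-5.09,3.93]],
    [[-0.0478,-0.0171,0.033],[2.34,-5.25,4.06]],
  ],
)

```text
clock: 2.2
eef_pos: [378.8, 451.4, 186.5]
ee_rot: [-172.5, 30.1, 145.6]
wrist_force: [0.7, 0.2, -1.5]
width: 85.4
```

Call:
drive_tool(
  series=[
    [[-0.0456,-0.0123,0.0379],[2.34,-5.25,4.06]],
    [[-0.0413,-0.0073,0.041],[2.27,-5.09,3.93]],
    [[-0.0354,-0.0027,0.0418],[2.12,-4.76,3.68]],
    [[-0.0285,0.0009,0.04],[1.9,-4.26,3.29]],
    [[-0.0214,0.0032,0.0354],[1.61,-3.6,2.78]],
    [[-0.0146,0.004,0.0282],[1.24,-2.78,2.15]],
    [[-0.0084,0.0033,0.0185],[0.8,-1.79,1.38]],
    [[-0.0027,0.0013,0.0066],[0.28,-0.63,0.49]],
  ],
)

```text
clock: 3.2
eef_pos: [580.2, 203.7, 140.4]
ee_rot: [180.0, 60.1, 117.9]
wrist_force: [1.1, 0.0, 0.5]
width: 85.3
```

```bash
python3 - <<'E'
from plan import *
s=snapshot('wrist'); save('w1',s['img']); np.savez('pics/w1.npz',**s); print(robot.get_state())
save('w1f',s['img'][::-1,::-1])
E
```

```text
{'clock': 3.25, 'joints': array([-76.86445659,  57.49433312,  45.11985994, 112.15156495,
        30.96090913,  43.32023269, -41.14976099]), 'joint_velocities': array([-0.88035562, -1.35166837, -1.03178466, -0.0155241 , -0.50951758,
        0.49363306,  0.73465356]), 'tau': array([-9.98443477e-01, -5.17016423e+01,  1.57937175e+01, -6.12568170e+00,
        1.40943009e+00,  1.80871021e+00, -1.70502946e-02]), 'eef_pos': array([580.33882654, 203.88421043, 140.26397947]), 'ee_rot': array([179.96461908,  60.11277531, 117.86961683]), 'wrist_force': array([0.80633886, 0.27921346, 0.78242604]), 'moment': array([0.81734297, 0.40816678, 0.00175975]), 'width': 85.3209193551977}
```

View pics/w1f.png

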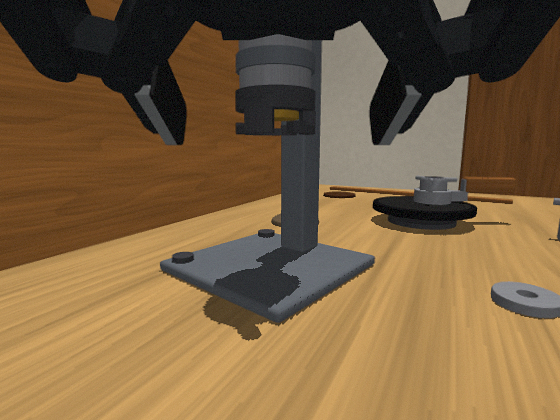

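```bash
python3 - <<'E'
import cv2
im=cv2.imread('pics/w1f.png')[70:150,220:330]; cv2.imwrite('pics/w1fc.png',cv2.resize(im,None,fx=7,fy=7,interpolation=cv2.INTER_CUBIC))
E
```

```text
(no output)
```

View pics/w1fc.png

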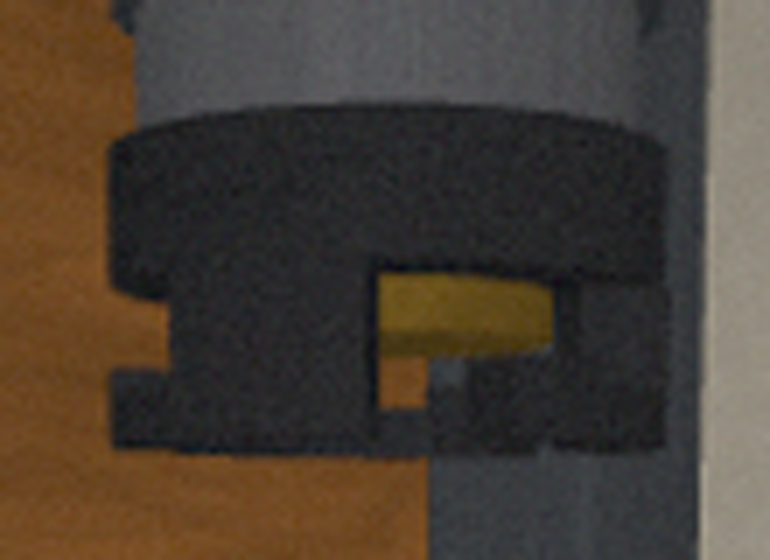

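```bash
cat > fit.py <<'E'
from h import *
from scipy.optimize import least_squares
def run(f,box,ext=(652,71)):
    S=np.load(f); s={k:S[k] for k in S}
    v,u=np.mgrid[box[1]:box[3],box[0]:box[2]]; u=u.ravel();v=v.ravel()
    d=s['range_z'][v,u]; ok=d>0; P=world(s,u[ok]*1.,v[ok]*1.,d=d[ok])
    R,t=cam(s); C=-R.T@t; print('cam',C)
    m=(np.hypot(P[:,0]-ext[0],P[:,1]-ext[1])<60)&(P[:,2]>140)&(P[:,2]<200); P=P[m]
    for z0,z1 in [(147,156),(156,172),(172,180),(180,195)]:
        Q=P[(P[:,2]>z0)&(P[:,2]<z1)]
        if len(Q)<20: continue
        for r in (33,37):
            l=least_squares(lambda c:np.hypot(Q[:,0]-c[0],Q[:,1]-c[1])-r,ext,loss='soft_l1'); print(z0,z1,len(Q),r,l.x.round(1),'res',np.median(abs(l.fun)).round(2))
    print('z range',np.percentile(P[:,2],[0.5,2,98]))
    return s,P
if __name__=='__main__':
    s,P=run('pics/w1.npz',(230,275,340,345))
    # silhouettes and slot edges (flipped crop -> raw px)
    C=-cam(s)[0].T@cam(s)[1]
    def raw(x,y): return 559-(220+x/7-0.5),419-(70+y/7-0.5)
    def az(x,y):
        u,v=raw(x,y); w=world(s,u,v,z=C[2]+0.0 if False else 160)[0]-C; return w
    for n,x,y in [('left sil',111,200),('right sil',664,200),('slotL',375,300),('slotR',471,420),('pktR',557,290),('barrelL',133,60),('leftwin',168,330)]:
        u,v=raw(x,y); A=world(s,u,v,d=100.)[0]-C; print(n,np.degrees(np.arctan2(A[1],A[0])).round(2), 'slope',(A[2]/np.hypot(A[0],A[1])).round(3))
    for n,x,y in [('bottom front',388,460),('bottom front',250,456),('top front',388,105)]:
        u,v=raw(x,y); A=world(s,u,v,d=100.)[0]-C; print(n,(A[2]/np.hypot(A[0],A[1])).round(4))
E
python3 fit.py
```

```text
cam [501.18088648 351.56001066 137.72412786]
147 156 763 33 [647.9  78.9] res 1.25
147 156 763 37 [650.2  74.7] res 0.67
156 172 1454 33 [652.4  78.4] res 2.03
156 172 1454 37 [656.   74.8] res 2.73
172 180 786 33 [648.3  78.1] res 0.73
172 180 786 37 [650.5  74.1] res 0.4
180 195 1332 33 [649.2  76.4] res 1.99
180 195 1332 37 [651.4  72.4] res 1.97
z range [149.14344985 149.38236154 195.73777225]
left sil -55.09 slope 0.138
right sil -68.35 slope 0.138
slotL -61.41 slope 0.098
slotR -63.75 slope 0.048
pktR -65.81 slope 0.102
barrelL -55.67 slope 0.194
leftwin -56.39 slope 0.085
bottom front 0.0313
bottom front 0.033
top front 0.1768
```

```bash
python3 - <<'E'
from plan import *
p,R=cur()
plan(p,R,[470,70,200],pose(177,30),11,True)
E
```

```text
max 0.5373831775700935
[[[-0.002, -0.0037, 0.0007], [-0.98, 0.64, -0.98]], [[-0.0053, -0.0103, 0.0016], [-2.7, 1.75, -2.7]], [[-0.0072, -0.0159, 0.0014], [-4.03, 2.61, -4.03]], [[-0.0075, -0.0203, -0.0001], [-4.99, 3.23, -4.98]], [[-0.0063, -0.0231, -0.0025], [-5.56, 3.6, -5.55]], [[-0.004, -0.0241, -0.0053], [-5.75, 3.72, -5.74]], [[-0.0011, -0.0229, -0.0076], [-5.56, 3.6, -5.55]], [[0.0015, -0.0197, -0.0087], [-4.99, 3.23, -4.98]]]
[[[0.003, -0.0151, -0.0083], [-4.03, 2.61, -4.03]], [[0.0029, -0.0095, -0.0061], [-2.7, 1.75, -2.7]], [[0.0013, -0.0033, -0.0024], [-0.98, 0.64, -0.98]]]
```

Call:
drive_tool(
  series=[
    [[-0.002,-0.0037,0.0007],[-0.98,0.64,-0.98]],
    [[-0.0053,-0.0103,0.0016],[-2.7,1.75,-2.7]],
    [[-0.0072,-0.0159,0.0014],[-4.03,2.61,-4.03]],
    [[-0.0075,-0.0203,-0.0001],[-4.99,3.23,-4.98]],
    [[-0.0063,-0.0231,-0.0025],[-5.56,3.6,-5.55]],
    [[-0.004,-0.0241,-0.0053],[-5.75,3.72,-5.74]],
    [[-0.0011,-0.0229,-0.0076],[-5.56,3.6,-5.55]],
    [[0.0015,-0.0197,-0.0087],[-4.99,3.23,-4.98]],
  ],
)

```text
clock: 4.25
eef_pos: [510.7, 118.4, 178.2]
ee_rot: [-173.6, 41.5, 157.6]
wrist_force: [0.8, -0.1, 0.7]
width: 85.7
```

Call:
drive_tool(
  series=[
    [[0.003,-0.0151,-0.0083],[-4.03,2.61,-4.03]],
    [[0.0029,-0.0095,-0.0061],[-2.7,1.75,-2.7]],
    [[0.0013,-0.0033,-0.0024],[-0.98,0.64,-0.98]],
  ],
)

```text
clock: 4.62
eef_pos: [485.4, 99.5, 189.8]
ee_rot: [-175.7, 35.9, 166.6]
wrist_force: [-0.7, -0.4, -0.3]
width: 85.8
```

```bash
python3 - <<'E'
from plan import *
s=snapshot('wrist'); np.savez('pics/w2.npz',**s); print(cur()[0])
save('w2f',s['img'][::-1,::-1])
E
```

```text
[485.74677849  99.12993069 190.09952793]
```

View pics/w2f.png

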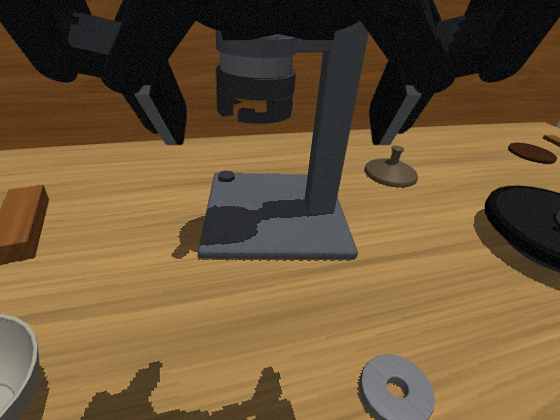

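```bash
python3 - <<'E'
import cv2
im=cv2.imread('pics/w2f.png')[50:135,205:310]; cv2.imwrite('pics/w2fc.png',cv2.resize(im,None,fx=7,fy=7,interpolation=cv2.INTER_CUBIC))
im=cv2.imread('pics/w2f.png')[160:270,190:370]; cv2.imwrite('pics/w2fp.png',cv2.resize(im,None,fx=4,fy=4,interpolation=cv2.INTER_CUBIC))
E
```

```text
(no output)
```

View pics/w2fc.png

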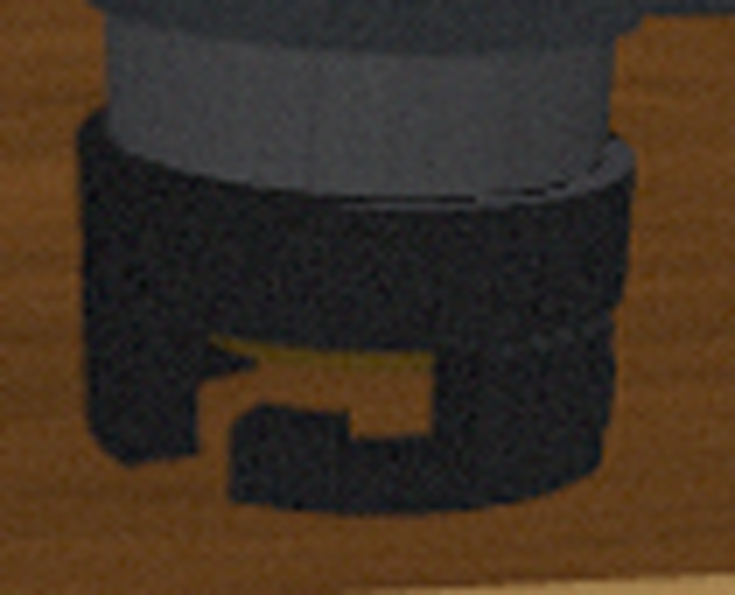

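View pics/w2fp.png

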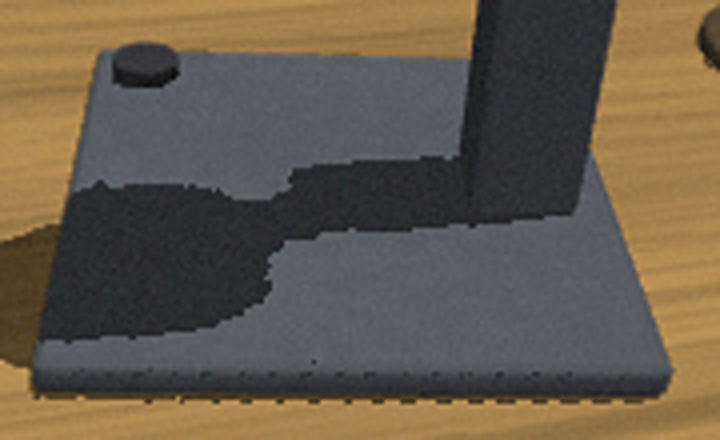

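```bash
cat > fit2.py <<'E'
from h import *
from scipy.optimize import least_squares
def ld(f):
    S=np.load(f); return {k:S[k] for k in S}
V={1:(ld('pics/w1.npz'),220,70),2:(ld('pics/w2.npz'),205,50)}
def ray(v,x,y):
    s,ox,oy=V[v]; u=559-(ox+(x+.5)/7-0.5); w=419-(oy+(y+.5)/7-0.5)
    R,t=cam(s); C=-R.T@t; A=world(s,u,w,d=100.)[0]-C; return C,A/np.linalg.norm(A)
sil=[(1,111,200,1),(1,111,270,1),(1,664,200,-1),(1,664,400,-1),(1,112,420,1),
     (2,81,200,1),(2,84,300,1),(2,87,400,1),(2,634,190,-1),(2,626,275,-1)]
def res(c,r=37):
    o=[]
    for v,x,y,sg in sil:
        C,A=ray(v,x,y); n=np.array([-A[1],A[0]])/np.hypot(A[0],A[1])
        o.append(((C[:2]-c)@n)*-sg+0 - r if False else abs((C[:2]-c)@n)-r)
    return np.array(o)
for sel,name in [((1,),'v1'),((2,),'v2'),((1,2),'both')]:
    m=[i for i,a in enumerate(sil) if a[0] in sel]
    l=least_squares(lambda c:res(c)[m],[652,71]); print(name,l.x.round(2),l.fun.round(2))
# lateral only
c=l.x
for v in (1,2):
    C,_=ray(v,300,200); print('cam',v,C.round(1),'az from barrel',np.degrees(np.arctan2(C[1]-c[1],C[0]-c[0])).round(2))
def ang(v,x,y,r=37):
    C,A=ray(v,x,y); a=A[:2]@A[:2]; b=(C[:2]-c)@A[:2]; q=(C[:2]-c)@(C[:2]-c)-r*r
    t=(-b-np.sqrt(b*b-a*q))/a; P=C+t*A; return np.degrees(np.arctan2(P[1]-c[1],P[0]-c[0])).round(1),(P[2]-150).round(1)
for n,v,x,y in [('L',1,375,320),('L',1,375,400),('R?',1,471,420),('R?',1,430,420),('winR',1,557,300),('leftwin',1,168,330),('bot',1,300,457),('top win',1,430,262),
  ('L',2,125,465),('R',2,230,470),('Rtop',2,230,430),('winR',2,434,400),('ridge/pkt',2,350,425),('pkt floor',2,400,437),('ridge top',2,300,405),('bot',2,400,512),('wintop',2,400,350)]:
    print(n,v,(x,y),ang(v,x,y))
E
python3 fit2.py
```

```text
v1 [651.97  71.14] [-0.22 -0.03 -0.24  0.24  0.25]
v2 [652.56  73.57] [-0.16 -0.01  0.17  0.05 -0.05]
both [650.47  73.93] [-0.59 -0.4  -0.61 -0.13 -0.11 -0.28 -0.12  0.05 -0.33 -0.42]
cam 1 [501.2 351.6 137.7] az from barrel 118.27
cam 2 [338.8 146.4 254.9] az from barrel 166.91
L 1 (375, 320) (np.float64(115.9), np.float64(12.6))
L 1 (375, 400) (np.float64(115.9), np.float64(3.4))
R? 1 (471, 420) (np.float64(133.8), np.float64(1.1))
R? 1 (430, 420) (np.float64(126.0), np.float64(1.1))
winR 1 (557, 300) (np.float64(151.6), np.float64(15.5))
leftwin 1 (168, 330) (np.float64(71.3), np.float64(12.4))
bot 1 (300, 457) (np.float64(101.7), np.float64(-3.2))
top win 1 (430, 262) (np.float64(126.0), np.float64(19.2))
L 2 (125, 465) (np.float64(112.3), np.float64(-1.0))
R 2 (230, 470) (np.float64(141.9), np.float64(3.1))
Rtop 2 (230, 430) (np.float64(142.0), np.float64(8.3))
winR 2 (434, 400) (np.float64(-177.5), np.float64(13.9))
ridge/pkt 2 (350, 425) (np.float64(166.2), np.float64(10.8))
pkt floor 2 (400, 437) (np.float64(176.0), np.float64(9.3))
ridge top 2 (300, 405) (np.float64(156.5), np.float64(12.8))
bot 2 (400, 512) (np.float64(176.5), np.float64(-0.5))
wintop 2 (400, 350) (np.float64(175.5), np.float64(20.3))
```

```bash
python3 - <<'E'
import cv2,numpy as np
a=cv2.imread('pics/w1f.png')[70:150,220:330].astype(float); b=cv2.imread('pics/w2f.png')[50:135,205:310].astype(float)
o=[]
for im in (a,b):
    im=np.clip(im*3.2-40,0,255).astype(np.uint8); o.append(cv2.resize(im,(770,590),interpolation=cv2.INTER_CUBIC))
cv2.imwrite('pics/e1.png',o[0])
d=np.load('pics/w1.npz')['range_z'][::-1,::-1]
print(d[98:136:3,252:318:3].round(0).astype(int))
E
```

```text
[[ 272  269  267  267  267  266  266  267  266  267  266  267  266  269
   269  270  273  275  275  280  285  378]
 [ 271  270  268  269  267  267  267  266  266  268  267  268  268  268
   270  271  272  273  278  281  285  378]
 [ 271  271  269  269  268  267  267  266  267  267  268  269  268  269
   270  272  274  275  278  281  286  379]
 [ 272  270  268  269  268  268  267  271  273  272  272  273  273  272
   274  274  274  276  280  282  286  380]
 [ 273  271  268  269  268  269  267  273  283  283  283  284  286  287
   290  296  295  295  294  293  293  383]
 [ 272  271  270  270  269  268  268  275  284  283    0  284  287  287
   291  296  312  295  295  295  294  298]
 [ 273  272  270  269  268  269  268  274  284  284  284  284  286  288
   291  297  314  295  296  295  296  300]
 [ 275  273  271  270  269  270  268  276  307  306  307  307  306  307
   308  309  313  296  296  297  295  384]
 [ 274  273  272  271  270  271  269  276 2049 2093  389  385  279  274
   273  275  276  279  297  297  296  385]
 [ 275  273  273  272  271  269  269  275 2052 2094  329  330  280  274
   272  275  276  278  282  284  289  386]
 [ 275  274  273  271  271  270  271    0  331  331  332  329  277  276
   273  275  277  279  280  284  291  387]
 [ 275  273  273  273  270  272  270  276  332  332  332  331  280  276
   275  275  278  279  282  285  289  386]
 [ 321  324  326  330  331  331  331  332  333  333  331  329  329  329
   333  376  316  318  319  318  384  388]]
```

View pics/e1.png

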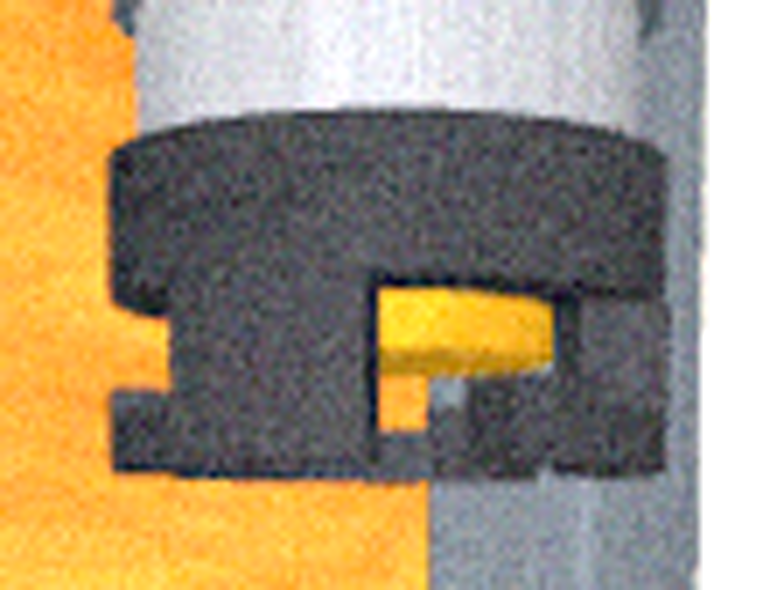

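```bash
python3 - <<'E'
import fit
fit.run('pics/w2.npz',(255,285,345,370))
E
python3 - <<'E'
import sys; sys.path.insert(0,'.')
import os; os.chdir('.')
from plan import *
p,R=cur(); R1=pose(201.5,0)
import numpy as np
# hover: grip target ~ (433,-357), TCP z 160
plan(p,R,[425,-352,190],pose(201.5,0),14,True)
E
```

```text
cam [338.84702618 146.36402226 254.91556864]
147 156 550 33 [646.   73.8] res 0.71
147 156 550 37 [650.5  73.4] res 0.73
156 172 1070 33 [646.8  73.8] res 1.52
156 172 1070 37 [651.5  73.3] res 1.28
172 180 735 33 [646.   75.3] res 0.7
172 180 735 37 [650.5  74.3] res 0.34
180 195 1500 33 [648.1  74.7] res 1.98
180 195 1500 37 [652.7  73.6] res 2.0
z range [149.29072142 150.21234756 199.08177431]
max 0.7664
[[[-0.0005, -0.0066, 0.0009], [-0.22, 0.49, -0.51]], [[-0.0014, -0.0184, 0.0024], [-0.61, 1.37, -1.43]], [[-0.0015, -0.0283, 0.0033], [-0.94, 2.1, -2.2]], [[-0.0006, -0.0363, 0.0036], [-1.2, 2.69, -2.81]], [[0.0012, -0.0423, 0.0033], [-1.39, 3.13, -3.27]], [[0.0037, -0.0462, 0.0026], [-1.52, 3.42, -3.58]], [[0.0068, -0.0479, 0.0018], [-1.59, 3.57, -3.73]], [[0.0098, -0.0474, 0.001], [-1.59, 3.57, -3.73]]]
[[[0.0123, -0.0448, 0.0004], [-1.52, 3.42, -3.58]], [[0.0138, -0.0402, 0.0], [-1.39, 3.13, -3.27]], [[0.0138, -0.0338, -0.0001], [-1.2, 2.69, -2.81]], [[0.0121, -0.0259, -0.0001], [-0.94, 2.1, -2.2]], [[0.0085, -0.0165, -0.0], [-0.61, 1.37, -1.43]], [[0.0032, -0.0058, -0.0], [-0.22, 0.49, -0.51]]]
```

Call:
drive_tool(
  series=[
    [[-0.0005,-0.0066,0.0009],[-0.22,0.49,-0.51]],
    [[-0.0014,-0.0184,0.0024],[-0.61,1.37,-1.43]],
    [[-0.0015,-0.0283,0.0033],[-0.94,2.1,-2.2]],
    [[-0.0006,-0.0363,0.0036],[-1.2,2.69,-2.81]],
    [[0.0012,-0.0423,0.0033],[-1.39,3.13,-3.27]],
    [[0.0037,-0.0462,0.0026],[-1.52,3.42,-3.58]],
    [[0.0068,-0.0479,0.0018],[-1.59,3.57,-3.73]],
    [[0.0098,-0.0474,0.001],[-1.59,3.57,-3.73]],
  ],
)

```text
clock: 5.68
eef_pos: [454.4, -77.8, 180.6]
ee_rot: [-173.2, 20.2, -179.5]
wrist_force: [0.3, 0.2, 0.7]
width: 85.4
```

Call:
drive_tool(
  series=[
    [[0.0123,-0.0448,0.0004],[-1.52,3.42,-3.58]],
    [[0.0138,-0.0402,0.0],[-1.39,3.13,-3.27]],
    [[0.0138,-0.0338,-0.0001],[-1.2,2.69,-2.81]],
    [[0.0121,-0.0259,-0.0001],[-0.94,2.1,-2.2]],
    [[0.0085,-0.0165,-0.0],[-0.61,1.37,-1.43]],
    [[0.0032,-0.0058,-0.0],[-0.22,0.49,-0.51]],
  ],
)

```text
clock: 6.42
eef_pos: [413.3, -206.6, 179.8]
ee_rot: [-174.3, 9.2, -170.5]
wrist_force: [-0.6, -0.1, 0.9]
width: 85.2
```

```bash
python3 - <<'E'
from plan import *
s=snapshot('wrist'); np.savez('pics/w3.npz',**s); st=robot.get_state(); print(st['eef_pos'],st['ee_rot'],st['joints'].round(1))
save('w3',s['img'])
E
```

```text
[ 413.38666264 -206.76995965  179.73488667] [-174.25381444    9.16116159 -170.4407157 ] [ 50.6  20.  -36.7 133.5  34.8  23.   84.4]
```

View pics/w3.png

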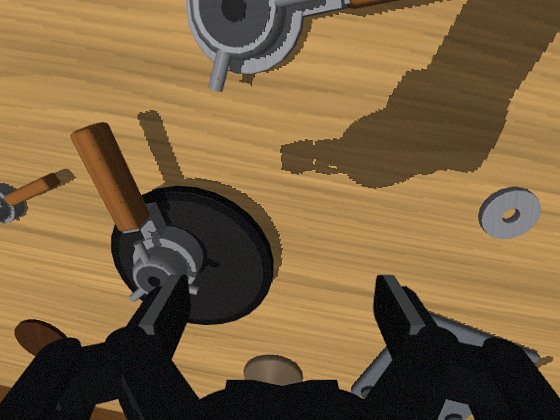

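```bash
python3 - <<'E'
from plan import *
p,R=cur()
plan(p,R,[430,-354,170],pose(201.5,0),8,True)
s=np.load('pics/w3.npz'); s={k:s[k] for k in s}
for n,u,v,z in [('h out mid',93,129,84),('h in mid',133,222,84),('h outL',73,137,84),('h outR',108,125,84),('inL',120,231,84),('inR',147,214,84)]:
    print(n,world(s,u,v,z=z)[0].round(1), world(s,u,v,d=s['range_z'][v,u])[0].round(1))
E
```

```text
max 0.4288
[[[0.0004, -0.0063, 0.001], [-0.29, 0.37, -0.53]], [[0.0012, -0.0166, 0.0025], [-0.76, 0.97, -1.4]], [[0.0022, -0.0234, 0.0033], [-1.07, 1.37, -1.98]], [[0.0034, -0.0268, 0.0034], [-1.22, 1.56, -2.27]], [[0.0044, -0.0267, 0.0029], [-1.22, 1.56, -2.27]], [[0.0047, -0.0232, 0.0022], [-1.07, 1.37, -1.98]], [[0.0038, -0.0163, 0.0013], [-0.76, 0.97, -1.4]], [[0.0016, -0.0062, 0.0004], [-0.29, 0.37, -0.53]]]
h out mid [ 387.5 -358.9   84. ] [ 390.4 -364.3   76.1]
h in mid [ 462.8 -333.6   84. ] [ 464.  -334.6   82.2]
h outL [ 396.4 -375.9   84. ] [ 396.7 -376.4   83.3]
h outR [ 382.5 -346.8   84. ] [ 391.6 -363.    58.1]
inL [ 474.5 -346.1   84. ] [ 512.5 -376.9   34.3]
inR [ 452.3 -320.8   84. ] [ 467.2 -332.2   61.5]
```

Call:
drive_tool(
  series=[
    [[0.0004,-0.0063,0.001],[-0.29,0.37,-0.53]],
    [[0.0012,-0.0166,0.0025],[-0.76,0.97,-1.4]],
    [[0.0022,-0.0234,0.0033],[-1.07,1.37,-1.98]],
    [[0.0034,-0.0268,0.0034],[-1.22,1.56,-2.27]],
    [[0.0044,-0.0267,0.0029],[-1.22,1.56,-2.27]],
    [[0.0047,-0.0232,0.0022],[-1.07,1.37,-1.98]],
    [[0.0038,-0.0163,0.0013],[-0.76,0.97,-1.4]],
    [[0.0016,-0.0062,0.0004],[-0.29,0.37,-0.53]],
  ],
)

```text
clock: 7.48
eef_pos: [431.6, -353.1, 169.6]
ee_rot: [180.0, 0.0, -158.4]
wrist_force: [0.6, -0.2, 0.4]
width: 85.2
```

```bash
python3 - <<'E'
from plan import *
s=snapshot('wrist'); np.savez('pics/w4.npz',**s); st=robot.get_state(); print(st['eef_pos'],st['ee_rot'],st['joints'].round(1))
save('w4',s['img'])
E
```

```text
[ 431.6349098  -353.47380671  169.64191197] [ 1.79972483e+02  4.14366607e-02 -1.58401328e+02] [ 65.5  32.4 -42.7 115.5  31.5  44.  115.3]
```

View pics/w4.png

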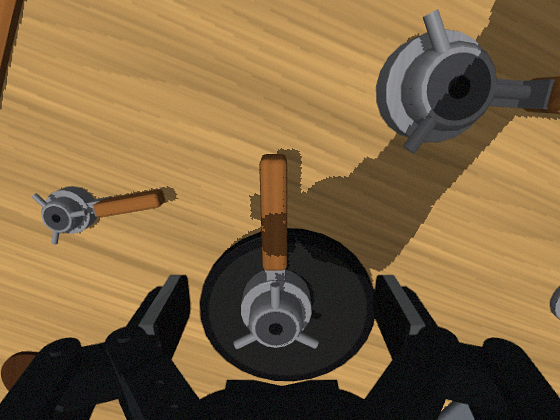

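```bash
python3 - <<'E'
import cv2
im=cv2.imread('pics/w4.png')[145:365,200:350]; cv2.imwrite('pics/w4c.png',cv2.resize(im,None,fx=2.7,fy=2.7,interpolation=cv2.INTER_CUBIC))
im=cv2.imread('pics/w4.png')[265:360,225:330]; cv2.imwrite('pics/w4d.png',cv2.resize(im,None,fx=6,fy=6,interpolation=cv2.INTER_CUBIC))
E
```

```text
(no output)
```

View pics/w4c.png

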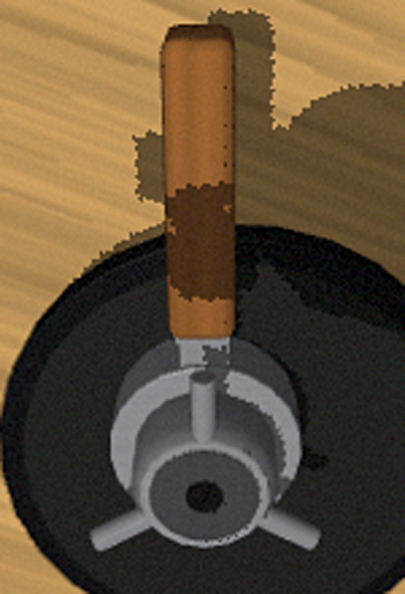

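View pics/w4d.png

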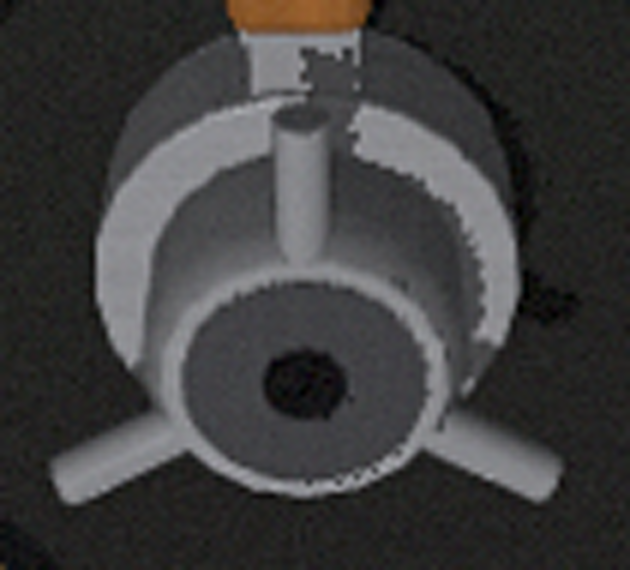

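```bash
cat > m4.py <<'E'
from plan import *
S=np.load('pics/w4.npz'); s={k:S[k] for k in S}
p=np.array([431.63,-353.47,169.64]); R=Ro.from_euler('xyz',[179.972,.041,-158.401],degrees=True)
def T(n,u,v,z):
    w=world(s,u,v,z=z)[0]; d=s['range_z'][int(round(v)),int(round(u))]; print(n,w.round(1),'tool',R.inv().apply(w-p).round(1),'depth',world(s,u,v,d=d)[0].round(1)); return w
c=lambda x,y:(200+(x+.5)/2.7-.5,145+(y+.5)/2.7-.5)
a=T('neck',275.6,327.9,83)
for n,x,y in [('outL',164,60),('outR',234,60),('inL',171,310),('inR',235,310),('outend',199,38),('inend',203,338)]: T(n,*c(x,y),84)
b=T('mid out',*c(199.5,80),84); d=T('mid in',*c(203,300),84)
for v in (d-b,a-b): print('yaw',np.degrees(np.arctan2(v[1],v[0])))
# pins tips z=79
for x,y in [(75,485),(545,483)]:
    u,v=225+x/6-.5,265+y/6-.5; w=world(s,u,v,z=79)[0]-a; print('pin az',np.degrees(np.arctan2(w[1],w[0])),np.hypot(w[0],w[1]))
E
python3 m4.py
```

```text
neck [ 525.1 -319.2   83. ] tool [-99.4  -2.6  86.7] depth [ 525.5 -319.    82.5]
outL [ 399.8 -379.3   84. ] tool [ 39.1 -12.3  85.6] depth [ 400.2 -379.2   82.2]
outR [ 393.1 -362.2   84. ] tool [39.1  6.  85.6] depth [ 393.6 -362.    81.2]
inL [ 467.4 -352.    84. ] tool [-33.8 -11.9  85.7] depth [ 468.7 -351.7   81.6]
inR [ 460.7 -334.9   84. ] tool [-33.8   6.6  85.7] depth [ 484.  -324.6   35.3]
outend [ 391.1 -372.8   84. ] tool [44.9 -3.1 85.6] depth [ 391.9 -372.6   79.2]
inend [ 472.6 -340.1   84. ] tool [-42.9  -2.7  85.7] depth [ 474.2 -339.6   80.9]
mid out [ 401.4 -368.7   84. ] tool [33.8 -3.1 85.6] depth [ 401.8 -368.6   82. ]
mid in [ 461.1 -344.6   84. ] tool [-30.6  -2.6  85.7] depth [ 461.5 -344.5   83.2]
yaw 21.99455754946945
yaw 21.82064060773349
pin az -35.671698910114074 40.93414159070271
pin az 79.5752305678335 41.273233291252005
```

```bash
python3 - <<'E'
from plan import *
p,R=cur()
plan(p,R,[432.3,-356.5,51],pose(201.9,0),6,True)
E
```

```text
max 0.4576
[[[0.0, -0.0002, 0.0088], [0.0, 0.0, -0.02]], [[0.0001, -0.0006, 0.022], [0.01, 0.01, -0.06]], [[0.0001, -0.0007, 0.0286], [0.01, 0.01, -0.07]], [[0.0001, -0.0007, 0.0286], [0.01, 0.01, -0.07]], [[0.0001, -0.0006, 0.022], [0.01, 0.01, -0.06]], [[0.0, -0.0002, 0.0088], [0.0, 0.0, -0.02]]]
```

Call:
drive_tool(
  series=[
    [[0.0,-0.0002,0.0088],[0.0,0.0,-0.02]],
    [[0.0001,-0.0006,0.022],[0.01,0.01,-0.06]],
    [[0.0001,-0.0007,0.0286],[0.01,0.01,-0.07]],
    [[0.0001,-0.0007,0.0286],[0.01,0.01,-0.07]],
    [[0.0001,-0.0006,0.022],[0.01,0.01,-0.06]],
    [[0.0,-0.0002,0.0088],[0.0,0.0,-0.02]],
    [[0,0,0],[0,0,0]],
  ],
)

```text
clock: 8.4
eef_pos: [431.4, -354.8, 50.9]
ee_rot: [179.9, -0.0, -158.1]
wrist_force: [1.0, -0.8, 0.6]
width: 85.3
```

Call:
drive_tool(
  series=[
    [[0,0,0],[0,0,0]],
    [[0,0,0],[0,0,0]],
    [[0,0,0],[0,0,0]],
    [[0,0,0],[0,0,0]],
    [[0,0,0],[0,0,0]],
    [[0,0,0],[0,0,0]],
  ],
  claw=0.0,
  grip_force=100,
)

```text
clock: 9.15
eef_pos: [431.9, -356.1, 51.5]
ee_rot: [-179.9, 0.0, -158.1]
wrist_force: [-1.0, -1.7, 5.4]
width: 19.0
```

```bash
python3 - <<'E'
from plan import *
st=robot.get_state(); print(st)
E
```

```text
{'clock': 9.15, 'joints': array([ 58.3990522 ,  41.38363735, -33.16255871, 118.92979097,
        43.00204374,  32.05353627, 105.83721499]), 'joint_velocities': array([ 0.00842135, -0.09029255,  0.00863263, -0.03313419, -0.0486025 ,
       -0.02614904, -0.05170369]), 'tau': array([-6.92076087e-01, -4.54177880e+01, -6.82731584e+00, -8.95724952e+00,
       -5.09265612e-02, -1.12598995e-01, -1.29092712e-02]), 'eef_pos': array([ 431.85543825, -356.0725809 ,   51.50459265]), 'ee_rot': array([-1.79948130e+02,  1.26832442e-02, -1.58139854e+02]), 'wrist_force': array([-1.00806803, -1.73889366,  5.42624412]), 'moment': array([-0.01357635,  0.04136671, -0.00620639]), 'width': 19.04563596228401}
```

Call:
drive_tool(
  series=[
    [[0,0,-0.004],[0,0,0]],
    [[0,0,-0.008],[0,0,0]],
    [[0,0,-0.012],[0,0,0]],
    [[0,0,-0.014],[0,0,0]],
    [[0,0,-0.012],[0,0,0]],
    [[0,0,-0.008],[0,0,0]],
    [[0,0,-0.002],[0,0,0]],
    [[0,0,0],[0,0,0]],
  ],
)

```text
clock: 10.15
eef_pos: [431.4, -355.7, 111.1]
ee_rot: [180.0, -0.0, -158.1]
wrist_force: [0.2, 0.1, -2.9]
width: 18.7
```

```bash
python3 - <<'E'
from plan import *
s=snapshot('wrist'); np.savez('pics/w5.npz',**s); save('w5',s['img'])
st=robot.get_state(); print(st['eef_pos'],st['ee_rot'],st['wrist_force'],st['moment'],st['width'])
p,R=cur()
plan(p,R,[490,60,105],pose(165,0),24,True)
E
```

```text
[ 431.31647678 -355.62111434  110.8743625 ] [ 1.79976334e+02 -2.42890177e-02 -1.58131606e+02] [-0.61098725  0.40020343 -2.45583178] [-0.07314644  0.20940417  0.01444454] 18.555225157625816
max 0.4112
[[[-0.0011, 0.0018, 0.0], [0.0, -0.0, 0.19]], [[-0.003, 0.0053, 0.0001], [0.0, -0.0, 0.54]], [[-0.0048, 0.0085, 0.0001], [0.0, -0.0, 0.86]], [[-0.0062, 0.0115, 0.0002], [0.0, -0.0, 1.15]], [[-0.0073, 0.0142, 0.0002], [0.0, -0.0, 1.4]], [[-0.0081, 0.0167, 0.0003], [0.0, -0.0, 1.63]], [[-0.0085, 0.0189, 0.0003], [0.0, -0.0, 1.82]], [[-0.0086, 0.0208, 0.0003], [0.0, -0.0, 1.98]]]
[[[-0.0083, 0.0225, 0.0003], [0.0, -0.0, 2.11]], [[-0.0079, 0.0238, 0.0004], [0.0, -0.0, 2.2]], [[-0.0071, 0.0248, 0.0004], [0.0, -0.0, 2.27]], [[-0.0062, 0.0254, 0.0004], [0.0, -0.0, 2.3]], [[-0.0052, 0.0257, 0.0004], [0.0, -0.0, 2.3]], [[-0.0041, 0.0255, 0.0004], [0.0, -0.0, 2.27]], [[-0.003, 0.0249, 0.0004], [0.0, -0.0, 2.2]], [[-0.002, 0.0239, 0.0003], [0.0, -0.0, 2.11]]]
[[[-0.001, 0.0225, 0.0003], [0.0, -0.0, 1.98]], [[-0.0002, 0.0207, 0.0003], [0.0, -0.0, 1.82]], [[0.0004, 0.0185, 0.0003], [0.0, -0.0, 1.63]], [[0.0008, 0.016, 0.0002], [0.0, -0.0, 1.4]], [[0.001, 0.013, 0.0002], [0.0, -0.0, 1.15]], [[0.0009, 0.0097, 0.0001], [0.0, -0.0, 0.86]], [[0.0007, 0.0061, 0.0001], [0.0, -0.0, 0.54]], [[0.0003, 0.0021, 0.0], [0.0, -0.0, 0.19]]]
```

View pics/w5.png

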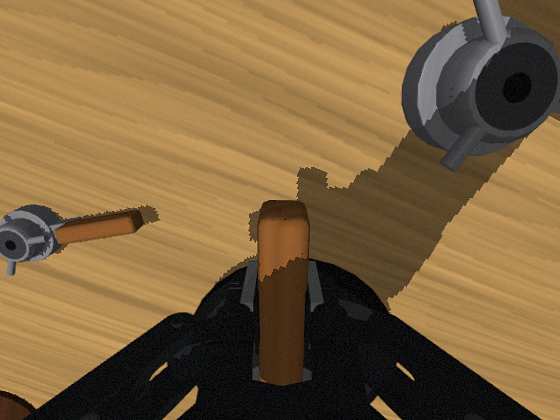

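Call:
drive_tool(
  series=[
    [[-0.0011,0.0018,0.0],[0.0,0,0.19]],
    [[-0.003,0.0053,0.0001],[0.0,0,0.54]],
    [[-0.0048,0.0085,0.0001],[0.0,0,0.86]],
    [[-0.0062,0.0115,0.0002],[0.0,0,1.15]],
    [[-0.0073,0.0142,0.0002],[0.0,0,1.4]],
    [[-0.0081,0.0167,0.0003],[0.0,0,1.63]],
    [[-0.0085,0.0189,0.0003],[0.0,0,1.82]],
    [[-0.0086,0.0208,0.0003],[0.0,0,1.98]],
  ],
)

```text
clock: 11.2
eef_pos: [447.2, -246.5, 109.7]
ee_rot: [180.0, 0.0, -167.8]
wrist_force: [-0.3, 0.4, -2.0]
width: 18.8
```

Call:
drive_tool(
  series=[
    [[-0.0083,0.0225,0.0003],[0.0,0,2.11]],
    [[-0.0079,0.0238,0.0004],[0.0,0,2.2]],
    [[-0.0071,0.0248,0.0004],[0.0,0,2.27]],
    [[-0.0062,0.0254,0.0004],[0.0,0,2.3]],
    [[-0.0052,0.0257,0.0004],[0.0,0,2.3]],
    [[-0.0041,0.0255,0.0004],[0.0,0,2.27]],
    [[-0.003,0.0249,0.0004],[0.0,0,2.2]],
    [[-0.002,0.0239,0.0003],[0.0,0,2.11]],
  ],
)

```text
clock: 12.2
eef_pos: [475.2, -45.8, 106.7]
ee_rot: [180.0, 0.0, 174.5]
wrist_force: [-0.5, -0.4, -2.6]
width: 18.9
```

Call:
drive_tool(
  series=[
    [[-0.001,0.0225,0.0003],[0.0,0,1.98]],
    [[-0.0002,0.0207,0.0003],[0.0,0,1.82]],
    [[0.0004,0.0185,0.0003],[0.0,0,1.63]],
    [[0.0008,0.016,0.0002],[0.0,0,1.4]],
    [[0.001,0.013,0.0002],[0.0,0,1.15]],
    [[0.0009,0.0097,0.0001],[0.0,0,0.86]],
    [[0.0007,0.0061,0.0001],[0.0,0,0.54]],
    [[0.0003,0.0021,0.0],[0.0,0,0.19]],
  ],
)

```text
clock: 13.2
eef_pos: [490.3, 60.2, 105.1]
ee_rot: [180.0, 0.0, 165.0]
wrist_force: [0.9, -0.3, -2.0]
width: 18.9
```

```bash
python3 - <<'E'
from plan import *
st=robot.get_state(); print(st['joints'].round(1),st['eef_pos'],st['ee_rot'],st['wrist_force'],st['moment'],st['width'])
p,R=cur()
for az in (126.5,):
    a=np.radians(az); q=[650.5+100.2*np.cos(a),74+100.2*np.sin(a),104]; print(q); plan(p,R,q,pose(az,0),12,True)
E
```

```text
[  6.7  31.  -25.2 126.2  27.8  28.1  34.8] [490.33517692  60.22512846 105.09870923] [1.79999742e+02 3.93342051e-04 1.64978833e+02] [ 0.94327856 -0.33231469 -2.00275143] [0.04777276 0.20433801 0.05483092] 18.861732502856476
[np.float64(590.8987567675156), np.float64(154.5464574338452), 104]
max 0.4457943925233645
[[[-0.0014, 0.0023, 0.0], [0.0, 0.0, 0.76]], [[-0.0039, 0.0064, 0.0001], [0.0, 0.0, 2.09]], [[-0.0055, 0.0099, 0.0001], [0.0, 0.0, 3.16]], [[-0.0062, 0.0128, 0.0001], [0.0, 0.0, 3.96]], [[-0.006, 0.015, 0.0001], [0.0, 0.0, 4.5]], [[-0.0051, 0.0163, 0.0001], [0.0, 0.0, 4.77]], [[-0.0037, 0.0167, 0.0001], [0.0, 0.0, 4.77]], [[-0.0022, 0.016, 0.0001], [0.0, 0.0, 4.5]]]
[[[-0.0008, 0.0142, 0.0001], [0.0, 0.0, 3.96]], [[0.0001, 0.0113, 0.0001], [0.0, 0.0, 3.16]], [[0.0005, 0.0075, 0.0001], [0.0, 0.0, 2.09]], [[0.0003, 0.0027, 0.0], [0.0, 0.0, 0.76]]]
```

Call:
drive_tool(
  series=[
    [[-0.0014,0.0023,0.0],[0.0,0.0,0.76]],
    [[-0.0039,0.0064,0.0001],[0.0,0.0,2.09]],
    [[-0.0055,0.0099,0.0001],[0.0,0.0,3.16]],
    [[-0.0062,0.0128,0.0001],[0.0,0.0,3.96]],
  ],
)

```text
clock: 13.7
eef_pos: [517.1, 84.2, 104.8]
ee_rot: [-180.0, 0.0, 154.7]
wrist_force: [0.1, -1.1, -3.0]
width: 19.1
```

```bash
python3 - <<'E'
from plan import *
for c in('top','scene'):
    s=snapshot(c); np.savez(f'pics/{c}1.npz',**s)
    b=(200,100,380,270) if c=='top' else (200,150,400,330)
    cv2.imwrite(f'pics/{c}1c.png',cv2.resize(s['img'][b[1]:b[3],b[0]:b[2],::-1],None,fx=4 if c=='top' else 3.3,fy=4 if c=='top' else 3.3,interpolation=cv2.INTER_CUBIC)[:600,:800])
st=robot.get_state(); print(st['eef_pos'],st['ee_rot'])
E
```

```text
[518.71117775  86.0064973  105.15846232] [1.79826353e+02 1.18916866e-01 1.55005164e+02]
```

View pics/top1c.png

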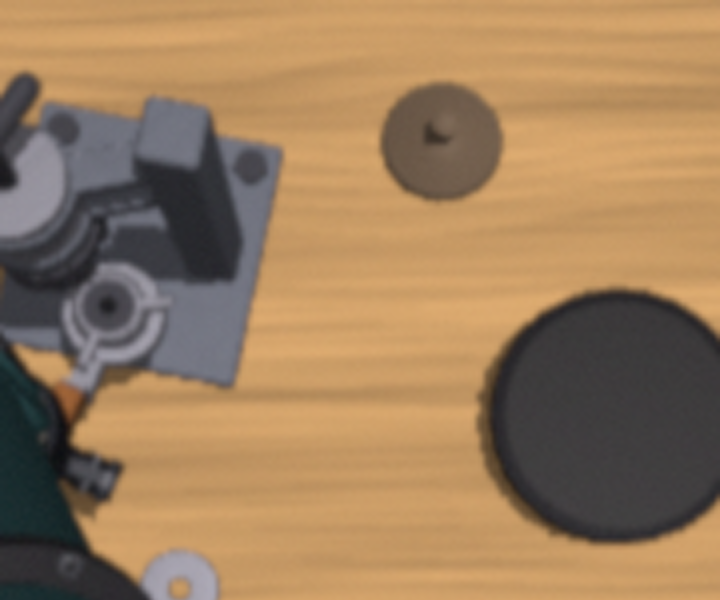

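View pics/scene1c.png

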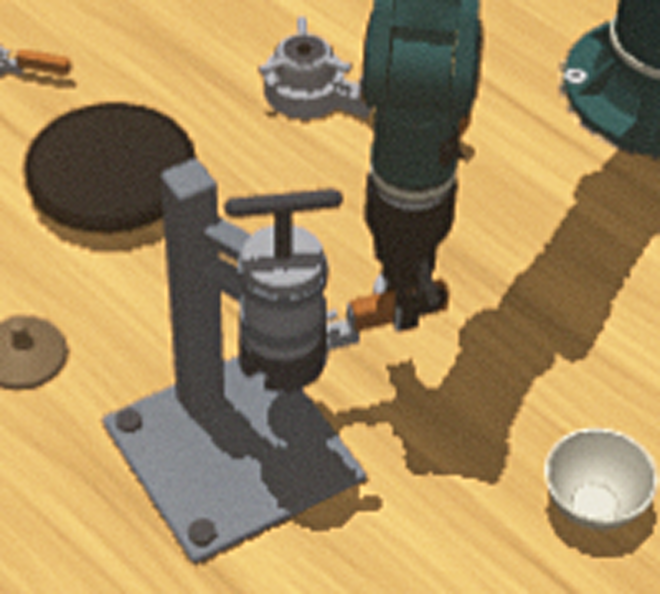

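```bash
python3 - <<'E'
from plan import *
S=np.load('pics/top1.npz'); s={k:S[k] for k in S}
u,v=200+108.5/4-.5,100+304/4-.5
w=world(s,u,v,z=136.7)[0]; print(w,world(s,u,v,d=s['range_z'][int(v),int(u)]))
R=Ro.from_euler('xyz',[179.83,.119,155.005],degrees=True); print(R.inv().apply(w-[518.7,86,105.16]))
p,R=cur()
a=np.radians(126.5); q=[650.5+100.2*np.cos(a),74+100.2*np.sin(a),104]; print(q); plan(p,R,q,pose(126.5,0),9,True)
E
```

```text
[608.73212034  39.29746639 136.7       ] [[608.77994424  39.33288923 136.45618395]]
[-101.39906977   -4.19351961  -31.34204812]
[np.float64(590.8987567675156), np.float64(154.5464574338452), 104]
max 0.4420560747663552
[[[-0.0013, 0.0032, 0.0001], [0.01, 0.0, 0.98]], [[-0.0032, 0.0086, 0.0001], [0.02, 0.01, 2.62]], [[-0.0041, 0.0126, 0.0002], [0.03, 0.01, 3.79]], [[-0.0038, 0.0152, 0.0002], [0.03, 0.01, 4.5]], [[-0.0028, 0.0163, 0.0002], [0.03, 0.01, 4.73]], [[-0.0013, 0.0156, 0.0002], [0.03, 0.01, 4.5]], [[-0.0001, 0.0132, 0.0002], [0.03, 0.01, 3.79]], [[0.0005, 0.0091, 0.0001], [0.02, 0.01, 2.62]]]
[[[0.0004, 0.0034, 0.0], [0.01, 0.0, 0.98]]]
```

Call:
drive_tool(
  series=[
    [[-0.0013,0.0032,0.0001],[0.01,0.0,0.98]],
    [[-0.0032,0.0086,0.0001],[0.02,0.01,2.62]],
    [[-0.0041,0.0126,0.0002],[0.03,0.01,3.79]],
    [[-0.0038,0.0152,0.0002],[0.03,0.01,4.5]],
    [[-0.0028,0.0163,0.0002],[0.03,0.01,4.73]],
    [[-0.0013,0.0156,0.0002],[0.03,0.01,4.5]],
    [[-0.0001,0.0132,0.0002],[0.03,0.01,3.79]],
    [[0.0005,0.0091,0.0001],[0.02,0.01,2.62]],
  ],
)

```text
clock: 14.8
eef_pos: [586.3, 150.4, 103.2]
ee_rot: [-179.8, -0.0, 127.4]
wrist_force: [-0.2, 0.1, -2.7]
width: 18.8
```

Call:
drive_tool(
  series=[
    [[0.0004,0.0034,0.0],[0.01,0.0,0.98]],
    [[0,0,0],[0,0,0]],
    [[0,0,0],[0,0,0]],
  ],
)

```text
clock: 15.18
eef_pos: [588.2, 152.0, 103.2]
ee_rot: [-179.7, -0.0, 126.5]
wrist_force: [-0.4, 0.0, -2.9]
width: 19.1
```

```bash
python3 - <<'E'
from plan import *
for c in('wrist','scene'):
    s=snapshot(c); np.savez(f'pics/{c}6.npz',**s); save(c+'6',s['img'])
st=robot.get_state(); print(st['joints'].round(1),st['eef_pos'],st['ee_rot'],st['wrist_force'],st['moment'])
cv2.imwrite('pics/scene6c.png',cv2.resize(s['img'][180:330,200:400,::-1],None,fx=4,fy=4,interpolation=cv2.INTER_CUBIC))
E
```

```text
[ -8.3  35.8 -14.9 112.1  15.6  34.3   3. ] [588.31053481 152.13894341 103.29015258] [-1.79746406e+02 -1.12316159e-02  1.26473384e+02] [ 0.15628816 -0.47072961 -3.78908381] [ 0.24380569  0.12301109 -0.04477731]
```

View pics/wrist6.png

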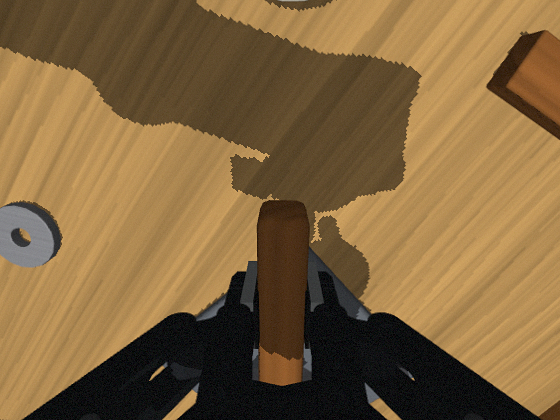

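View pics/scene6c.png

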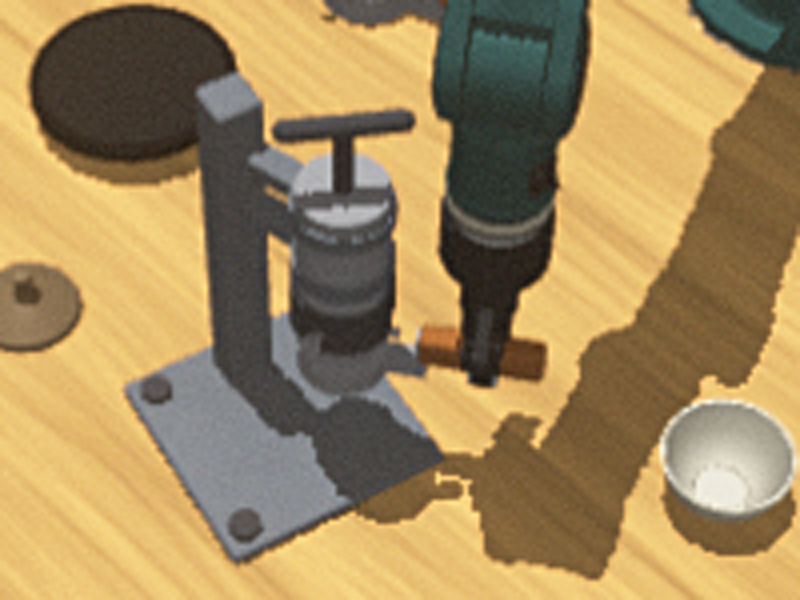

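```bash
cat > go.py <<'E'
import sys
from plan import *
# args: az z n [cx cy]
az,z,n=float(sys.argv[1]),float(sys.argv[2]),int(sys.argv[3]); cx,cy=(float(sys.argv[4]),float(sys.argv[5])) if len(sys.argv)>4 else (650.5,74)
st=robot.get_state(); p,R=cur(); a=np.radians(az); q=[cx+100.2*np.cos(a),cy+100.2*np.sin(a),z]
c=p[:2]-100.2*R.as_matrix()[:2,0]
print('t',st['clock'],'axis',c.round(1),'tool yaw',st['ee_rot'].round(2),'pins z rel',round(p[2]+27.5-150,1),'F',st['wrist_force'].round(1),'M',st['moment'].round(2)); plan(p,R,q,pose(az,0),n,True)
E
python3 go.py 126.5 116 5
```

```text
t 15.275 axis [647.9  71.6] tool yaw [-1.7975e+02 -1.0000e-02  1.2647e+02] pins z rel -19.2 F [ 0.2 -0.5 -3.8] M [ 0.24  0.12 -0.04]
max 0.0608
[[[0.0, 0.0004, -0.0013], [-0.03, -0.0, -0.0]], [[0.0001, 0.0009, -0.0032], [-0.06, -0.0, -0.01]], [[0.0001, 0.001, -0.0038], [-0.08, -0.0, -0.01]], [[0.0001, 0.0009, -0.0032], [-0.06, -0.0, -0.01]], [[0.0, 0.0004, -0.0013], [-0.03, -0.0, -0.0]]]
```

Call:
drive_tool(
  series=[
    [[0.0,0.0004,-0.0013],[-0.03,0,0]],
    [[0.0001,0.0009,-0.0032],[-0.06,0,0]],
    [[0.0001,0.001,-0.0038],[-0.08,0,0]],
    [[0.0001,0.0009,-0.0032],[-0.06,0,0]],
    [[0.0,0.0004,-0.0013],[-0.03,0,0]],
    [[0,0,0],[0,0,0]],
    [[0,0,0],[0,0,0]],
  ],
)

```text
clock: 16.15
eef_pos: [591.3, 155.0, 116.0]
ee_rot: [180.0, -0.0, 126.5]
wrist_force: [0.6, 1.2, -3.0]
width: 18.5
```

```bash
python3 go.py 126.5 119 4
```

```text
t 16.15 axis [650.9  74.5] tool yaw [ 1.7997e+02 -2.0000e-02  1.2649e+02] pins z rel -6.5 F [ 0.6  1.2 -3. ] M [ 0.23  0.11 -0.04]
max 0.016
[[[-0.0, -0.0001, -0.0005], [0.0, -0.0, -0.0]], [[-0.0, -0.0002, -0.001], [0.01, -0.01, -0.0]], [[-0.0, -0.0002, -0.001], [0.01, -0.01, -0.0]], [[-0.0, -0.0001, -0.0005], [0.0, -0.0, -0.0]]]
```

Call:
drive_tool(
  series=[
    [[0,-0.0003,-0.0007],[0,0,0]],
    [[0,-0.0003,-0.0007],[0,0,0]],
    [[0,0,-0.0007],[0,0,0]],
    [[0,0,-0.0007],[0,0,0]],
    [[0,0,0],[0,0,0]],
  ],
)

```text
clock: 16.77
eef_pos: [591.0, 154.7, 119.0]
ee_rot: [179.9, -0.0, 126.5]
wrist_force: [-0.2, 0.2, -2.8]
width: 18.7
```

Call:
drive_tool(
  series=[
    [[0,0,-0.0005],[0,0,0]],
    [[0,0,-0.0005],[0,0,0]],
    [[0,0,-0.0005],[0,0,0]],
    [[0,0,0],[0,0,0]],
  ],
)

```text
clock: 17.27
eef_pos: [591.0, 154.8, 120.5]
ee_rot: [180.0, -0.0, 126.5]
wrist_force: [-1.2, 0.7, -3.2]
width: 18.7
```

```bash
python3 go.py 126.5 122 4
```

```text
t 17.275 axis [650.6  74.2] tool yaw [ 1.7995e+02 -1.0000e-02  1.2649e+02] pins z rel -2.0 F [-1.2  0.7 -3.2] M [0.21 0.12 0.01]
max 0.008
[[[-0.0, -0.0, -0.0002], [0.01, -0.0, -0.0]], [[-0.0, -0.0001, -0.0005], [0.02, -0.0, -0.0]], [[-0.0, -0.0001, -0.0005], [0.02, -0.0, -0.0]], [[-0.0, -0.0, -0.0002], [0.01, -0.0, -0.0]]]
```

Call:
drive_tool(
  series=[
    [[0,0,-0.0006],[0,0,0]],
    [[0,0,-0.0006],[0,0,0]],
    [[0,0,-0.0006],[0,0,0]],
    [[0,0,0],[0,0,0]],
  ],
)

```text
clock: 17.77
eef_pos: [590.9, 154.9, 122.2]
ee_rot: [180.0, -0.0, 126.5]
wrist_force: [-0.3, -0.8, -3.0]
width: 18.8
```

Call:
drive_tool(
  series=[
    [[0,0,-0.0006],[0,0,0]],
    [[0,0,-0.0006],[0,0,0]],
    [[0,0,-0.0006],[0,0,0]],
    [[0,0,0],[0,0,0]],
  ],
)

```text
clock: 18.27
eef_pos: [591.1, 155.1, 124.1]
ee_rot: [179.9, -0.0, 126.5]
wrist_force: [0.9, 1.0, -3.9]
width: 18.8
```

```bash
python3 go.py 126.5 128 4
```

```text
t 18.275 axis [650.7  74.5] tool yaw [ 1.7993e+02 -2.0000e-02  1.2652e+02] pins z rel 1.6 F [ 0.9  1.  -3.9] M [0.5  0.12 0.2 ]
max 0.0208
[[[-0.0, -0.0001, -0.0006], [0.01, -0.0, 0.0]], [[-0.0001, -0.0002, -0.0013], [0.03, -0.01, 0.01]], [[-0.0001, -0.0002, -0.0013], [0.03, -0.01, 0.01]], [[-0.0, -0.0001, -0.0006], [0.01, -0.0, 0.0]]]
```

Call:
drive_tool(
  series=[
    [[0,0.0006,0],[0,0,0]],
    [[0,0,0],[0,0,0]],
  ],
)

```text
clock: 18.52
eef_pos: [591.3, 155.1, 124.1]
ee_rot: [180.0, -0.0, 126.5]
wrist_force: [-0.2, 0.7, -4.3]
width: 19.0
```

```bash
python3 go.py 126.5 128 4
```

```text
t 18.525 axis [650.9  74.6] tool yaw [ 1.7997e+02 -2.0000e-02  1.2649e+02] pins z rel 1.6 F [-0.2  0.7 -4.3] M [0.44 0.27 0.12]
max 0.0224
[[[-0.0, -0.0001, -0.0006], [0.0, -0.0, -0.0]], [[-0.0001, -0.0002, -0.0014], [0.01, -0.01, -0.0]], [[-0.0001, -0.0002, -0.0014], [0.01, -0.01, -0.0]], [[-0.0, -0.0001, -0.0006], [0.0, -0.0, -0.0]]]
```

Call:
drive_tool(
  series=[
    [[0,0,-0.0005],[0,0,0]],
    [[0,0,-0.0005],[0,0,0]],
    [[0,0,0],[0,0,0]],
  ],
)

```text
clock: 18.9
eef_pos: [591.5, 155.2, 125.2]
ee_rot: [179.9, -0.0, 126.5]
wrist_force: [1.1, 0.6, -2.4]
width: 18.6
```

```bash
python3 go.py 126.5 128 4
```

```text
t 18.9 axis [651.1  74.7] tool yaw [ 1.7994e+02 -1.0000e-02  1.2649e+02] pins z rel 2.7 F [ 1.1  0.6 -2.4] M [0.55 0.15 0.17]
max 0.016
[[[-0.0, -0.0001, -0.0004], [0.01, -0.0, -0.0]], [[-0.0001, -0.0003, -0.001], [0.02, -0.0, -0.0]], [[-0.0001, -0.0003, -0.001], [0.02, -0.0, -0.0]], [[-0.0, -0.0001, -0.0004], [0.01, -0.0, -0.0]]]
```

```bash
python3 go.py 128 125.2 3 650.9 74.5
```

```text
t 18.9 axis [651.1  74.7] tool yaw [ 1.7994e+02 -1.0000e-02  1.2649e+02] pins z rel 2.7 F [ 1.1  0.6 -2.4] M [0.55 0.15 0.17]
max 0.06822429906542056
[[[-0.0, -0.0008, -0.0], [0.02, -0.0, -0.39]], [[-0.0, -0.0014, -0.0], [0.03, -0.0, -0.73]], [[0.0, -0.0008, -0.0], [0.02, -0.0, -0.39]]]
```

Call:
drive_tool(
  series=[
    [[0,-0.0007,0],[0,0,-0.4]],
    [[0,-0.0012,0],[0,0,-0.7]],
    [[0,-0.0007,0],[0,0,-0.4]],
    [[0,0,0],[0,0,0]],
  ],
)

```text
clock: 19.4
eef_pos: [589.4, 153.2, 125.1]
ee_rot: [180.0, 0.0, 128.0]
wrist_force: [-0.2, 0.9, -2.6]
width: 18.7
```

```bash
python3 go.py 128 128 4
```

```text
t 19.4 axis [651.   74.2] tool yaw [179.96   0.   127.97] pins z rel 2.6 F [-0.2  0.9 -2.6] M [0.35 0.15 0.04]
max 0.016
[[[0.0, -0.0001, -0.0005], [0.01, 0.0, -0.0]], [[0.0001, -0.0002, -0.001], [0.01, 0.0, -0.01]], [[0.0001, -0.0002, -0.001], [0.01, 0.0, -0.01]], [[0.0, -0.0001, -0.0005], [0.01, 0.0, -0.0]]]
```

Moments dropped. Continue up.

Call:
drive_tool(
  series=[
    [[0,0,-0.0005],[0,0,0]],
    [[0,0,-0.0007],[0,0,0]],
    [[0,0,-0.0007],[0,0,0]],
    [[0,0,-0.0005],[0,0,0]],
    [[0,0,0],[0,0,0]],
  ],
)

```text
clock: 20.02
eef_pos: [589.4, 153.4, 127.5]
ee_rot: [180.0, -0.0, 128.0]
wrist_force: [-0.5, 0.2, -1.9]
width: 18.8
```

Call:
drive_tool(
  series=[
    [[0,0,-0.0005],[0,0,0]],
    [[0,0,-0.0007],[0,0,0]],
    [[0,0,-0.0007],[0,0,0]],
    [[0,0,-0.0005],[0,0,0]],
    [[0,0,0],[0,0,0]],
  ],
)

```text
clock: 20.65
eef_pos: [589.4, 153.5, 129.9]
ee_rot: [180.0, -0.0, 128.0]
wrist_force: [0.5, 0.2, -3.7]
width: 18.4
```

```bash
python3 go.py 128 128 4
```

```text
t 20.65 axis [651.   74.5] tool yaw [ 1.7996e+02 -1.0000e-02  1.2799e+02] pins z rel 7.4 F [ 0.5  0.2 -3.7] M [ 0.18  0.15 -0.03]
max 0.0096
[[[-0.0, -0.0001, 0.0003], [0.01, -0.0, -0.0]], [[-0.0, -0.0003, 0.0006], [0.01, -0.0, -0.0]], [[-0.0, -0.0003, 0.0006], [0.01, -0.0, -0.0]], [[-0.0, -0.0001, 0.0003], [0.01, -0.0, -0.0]]]
```

Call:
drive_tool(
  series=[
    [[0,0,-0.0006],[0,0,0]],
    [[0,0,-0.0007],[0,0,0]],
    [[0,0,-0.0007],[0,0,0]],
    [[0,0,-0.0005],[0,0,0]],
    [[0,0,0],[0,0,0]],
  ],
)

```text
clock: 21.28
eef_pos: [589.4, 153.5, 132.4]
ee_rot: [180.0, -0.0, 128.0]
wrist_force: [0.2, -0.1, -2.2]
width: 18.8
```

Call:
drive_tool(
  series=[
    [[0,0,-0.0005],[0,0,0]],
    [[0,0,-0.0007],[0,0,0]],
    [[0,0,-0.0007],[0,0,0]],
    [[0,0,-0.0005],[0,0,0]],
    [[0,0,0],[0,0,0]],
  ],
)

```text
clock: 21.9
eef_pos: [589.2, 153.5, 134.6]
ee_rot: [180.0, -0.0, 128.0]
wrist_force: [0.4, -0.1, -6.0]
width: 18.5
```

```bash
python3 go.py 128 128 4
```

```text
t 21.9 axis [650.9  74.5] tool yaw [ 1.7997e+02 -2.0000e-02  1.2799e+02] pins z rel 12.1 F [ 0.4 -0.1 -6. ] M [0.39 0.17 0.02]
max 0.0368
[[[-0.0, -0.0001, 0.001], [0.0, -0.0, -0.0]], [[-0.0001, -0.0002, 0.0023], [0.01, -0.01, -0.0]], [[-0.0001, -0.0002, 0.0023], [0.01, -0.01, -0.0]], [[-0.0, -0.0001, 0.001], [0.0, -0.0, -0.0]]]
```

Call:
drive_tool(
  series=[
    [[0,0,-0.0005],[0,0,0]],
    [[0,0,-0.0005],[0,0,0]],
    [[0,0,-0.0005],[0,0,0]],
    [[0,0,0],[0,0,0]],
  ],
)

```text
clock: 22.4
eef_pos: [589.2, 153.5, 136.2]
ee_rot: [180.0, -0.0, 128.0]
wrist_force: [0.1, -0.5, -6.1]
width: 18.9
```

Call:
drive_tool(
  series=[
    [[0,0,-0.0005],[0,0,0]],
    [[0,0,-0.0005],[0,0,0]],
    [[0,0,-0.0004],[0,0,0]],
    [[0,0,0],[0,0,0]],
  ],
)

```text
clock: 22.9
eef_pos: [589.2, 153.5, 137.6]
ee_rot: [180.0, -0.0, 128.0]
wrist_force: [0.4, 0.2, -6.2]
width: 18.7
```

```bash
python3 go.py 130 137.6 2 650.9 74.3
```

```text
t 22.9 axis [650.9  74.5] tool yaw [ 1.7997e+02 -2.0000e-02  1.2798e+02] pins z rel 15.1 F [ 0.4  0.2 -6.2] M [ 0.42  0.27 -0.02]
max 0.09439252336448599
[[[-0.0001, -0.0018, -0.0], [0.02, -0.01, -1.01]], [[-0.0001, -0.0018, -0.0], [0.02, -0.01, -1.01]]]
```

Call:
drive_tool(
  series=[
    [[0,-0.0026,0],[0,0,-1.5]],
    [[-0.0001,-0.0035,0],[0,0,-2]],
    [[-0.0001,-0.0035,0],[0,0,-2]],
    [[0,-0.0026,0],[0,0,-1.5]],
    [[0,0,0],[0,0,0]],
  ],
)

```text
clock: 23.52
eef_pos: [580.0, 145.3, 137.6]
ee_rot: [180.0, -0.0, 135.0]
wrist_force: [0.5, 0.3, -5.8]
width: 18.7
```

```bash
python3 go.py 145 137.6 5 650.9 74.3
```

```text
t 23.525 axis [650.9  74.4] tool yaw [ 1.7996e+02 -2.0000e-02  1.3500e+02] pins z rel 15.1 F [ 0.5  0.3 -5.8] M [0.54 0.23 0.13]
max 0.27663551401869163
[[[-0.0002, -0.0018, 0.0], [0.0, -0.0, -1.04]], [[-0.0003, -0.0043, 0.0], [0.01, -0.0, -2.48]], [[-0.0002, -0.0052, 0.0], [0.01, -0.0, -2.96]], [[0.0001, -0.0043, 0.0], [0.01, -0.0, -2.48]], [[0.0001, -0.0018, 0.0], [0.0, -0.0, -1.04]]]
```

Call:
drive_tool(
  series=[
    [[0,-0.0026,0],[0,0,-1.5]],
    [[-0.0001,-0.0035,0],[0,0,-2]],
    [[-0.0001,-0.0035,0],[0,0,-2]],
    [[0,-0.0026,0],[0,0,-1.5]],
    [[0,0,0],[0,0,0]],
  ],
)

```text
clock: 24.15
eef_pos: [572.0, 136.0, 137.7]
ee_rot: [180.0, -0.0, 142.0]
wrist_force: [0.0, 1.6, -5.0]
width: 18.5
```

```bash
python3 go.py 152 137.6 5 650.9 74.3
```

```text
t 24.15 axis [650.9  74.3] tool yaw [179.97  -0.   142.  ] pins z rel 15.2 F [ 0.   1.6 -5. ] M [0.55 0.31 0.05]
max 0.27663551401869163
[[[-0.0002, -0.0018, 0.0], [0.0, -0.0, -1.04]], [[-0.0003, -0.0043, 0.0], [0.01, -0.0, -2.48]], [[-0.0001, -0.0052, 0.0], [0.01, -0.0, -2.96]], [[0.0001, -0.0043, 0.0], [0.01, -0.0, -2.48]], [[0.0001, -0.0018, 0.0], [0.0, -0.0, -1.04]]]
```

Call:
drive_tool(
  series=[
    [[0,-0.0026,0],[0,0,-1.5]],
    [[-0.0001,-0.0044,0],[0,0,-2.5]],
    [[-0.0001,-0.0044,0],[0,0,-2.5]],
    [[-0.0001,-0.0044,0],[0,0,-2.5]],
    [[0,-0.0026,0],[0,0,-1.5]],
    [[0,0,0],[0,0,0]],
  ],
)

```text
clock: 24.9
eef_pos: [562.0, 120.5, 137.6]
ee_rot: [180.0, 0.0, 152.5]
wrist_force: [0.8, 1.6, -5.5]
width: 18.5
```

```bash
python3 go.py 160 137.6 5 650.9 74.3
```

```text
t 24.9 axis [650.9  74.2] tool yaw [1.7997e+02 1.0000e-02 1.5249e+02] pins z rel 15.1 F [ 0.8  1.6 -5.5] M [0.31 0.37 0.1 ]
max 0.20747663551401874
[[[-0.0001, -0.0014, 0.0], [0.0, 0.0, -0.78]], [[-0.0002, -0.0032, 0.0], [0.01, 0.0, -1.86]], [[-0.0001, -0.0039, 0.0], [0.01, 0.0, -2.22]], [[0.0001, -0.0032, 0.0], [0.01, 0.0, -1.86]], [[0.0001, -0.0014, 0.0], [0.0, 0.0, -0.78]]]
```

Call:
drive_tool(
  series=[
    [[0,-0.0026,0],[0,0,-1.5]],
    [[-0.0001,-0.0044,0],[0,0,-2.5]],
    [[-0.0001,-0.0044,0],[0,0,-2.5]],
    [[-0.0001,-0.0044,0],[0,0,-2.5]],
    [[-0.0001,-0.0044,0],[0,0,-2.5]],
    [[0,-0.0026,0],[0,0,-1.5]],
    [[0,0,0],[0,0,0]],
  ],
)

```text
clock: 25.78
eef_pos: [553.8, 99.3, 137.6]
ee_rot: [180.0, 0.0, 165.5]
wrist_force: [0.4, 0.7, -4.9]
width: 18.7
```

```bash
python3 go.py 174 137.6 5 650.9 74.3
```

```text
t 25.775 axis [650.8  74.2] tool yaw [1.7998e+02 1.0000e-02 1.6549e+02] pins z rel 15.1 F [ 0.4  0.7 -4.9] M [0.23 0.43 0.06]
max 0.2355140186915888
[[[-0.0001, -0.0015, -0.0], [0.0, 0.0, -0.89]], [[-0.0002, -0.0037, -0.0], [0.0, 0.0, -2.11]], [[-0.0001, -0.0044, -0.0], [0.01, 0.0, -2.52]], [[0.0001, -0.0037, -0.0], [0.0, 0.0, -2.11]], [[0.0001, -0.0015, -0.0], [0.0, 0.0, -0.89]]]
```

Call:
drive_tool(
  series=[
    [[0,-0.0026,0],[0,0,-1.5]],
    [[-0.0001,-0.0044,0],[0,0,-2.5]],
    [[-0.0001,-0.0044,0],[0,0,-2.5]],
    [[-0.0001,-0.0035,0],[0,0,-2]],
    [[0,-0.0026,0],[0,0,-1.5]],
    [[0,0,0],[0,0,0]],
  ],
)

```text
clock: 26.52
eef_pos: [550.8, 82.0, 137.4]
ee_rot: [180.0, -0.0, 175.5]
wrist_force: [-0.8, 0.6, -6.6]
width: 18.6
```

```bash
python3 go.py 178 137.6 5 650.9 74.3
```

```text
t 26.525 axis [650.7  74.1] tool yaw [ 1.7999e+02 -1.0000e-02  1.7547e+02] pins z rel 14.9 F [-0.8  0.6 -6.6] M [0.13 0.56 0.06]
max 0.07009345794392524
[[[-0.0, -0.0004, -0.0], [0.0, -0.0, -0.26]], [[-0.0001, -0.001, -0.0], [0.0, -0.0, -0.63]], [[-0.0001, -0.0012, -0.0], [0.0, -0.0, -0.75]], [[-0.0001, -0.001, -0.0], [0.0, -0.0, -0.63]], [[-0.0, -0.0004, -0.0], [0.0, -0.0, -0.26]]]
```

Call:
drive_tool(
  series=[
    [[0,-0.0018,0],[0,0,-1]],
    [[0,-0.0026,0],[0,0,-1.5]],
    [[0,0,0],[0,0,0]],
  ],
)

```text
clock: 26.9
eef_pos: [550.6, 77.6, 137.5]
ee_rot: [180.0, 0.0, 178.0]
wrist_force: [0.3, 0.4, -5.9]
width: 18.4
```

```bash
python3 go.py 178 132 5 650.8 74.2
```

```text
t 26.9 axis [650.7  74.1] tool yaw [1.7998e+02 1.0000e-02 1.7799e+02] pins z rel 15.0 F [ 0.3  0.4 -5.9] M [0.09 0.58 0.03]
max 0.0256
[[[-0.0, 0.0, 0.0006], [0.0, 0.0, -0.0]], [[-0.0, 0.0, 0.0014], [0.0, 0.0, -0.0]], [[-0.0, 0.0, 0.0016], [0.01, 0.0, -0.0]], [[-0.0, 0.0, 0.0014], [0.0, 0.0, -0.0]], [[-0.0, 0.0, 0.0006], [0.0, 0.0, -0.0]]]
```

Call:
drive_tool(
  series=[
    [[0,0,0.0006],[0,0,0]],
    [[0,0,0.0008],[0,0,0]],
    [[0,0,0.0007],[0,0,0]],
    [[0,0,0.0005],[0,0,0]],
    [[0,0,0],[0,0,0]],
  ],
)

```text
clock: 27.52
eef_pos: [550.6, 77.8, 134.9]
ee_rot: [180.0, 0.0, 178.0]
wrist_force: [-1.4, -0.9, -5.7]
width: 18.6
```

```bash
python3 go.py 178 132 5 650.8 74.2
```

```text
t 27.525 axis [650.7  74.2] tool yaw [1.7999e+02 1.0000e-02 1.7797e+02] pins z rel 12.4 F [-1.4 -0.9 -5.7] M [-0.05  0.67 -0.08]
max 0.0144
[[[-0.0, -0.0, 0.0003], [0.0, 0.0, -0.0]], [[-0.0, -0.0, 0.0007], [0.0, 0.0, -0.01]], [[-0.0, -0.0, 0.0009], [0.0, 0.0, -0.01]], [[-0.0, -0.0, 0.0007], [0.0, 0.0, -0.01]], [[-0.0, -0.0, 0.0003], [0.0, 0.0, -0.0]]]
```

Call:
drive_tool(
  series=[
    [[0,0,0.0005],[0,0,0]],
    [[0,0,0.0005],[0,0,0]],
    [[0,0,0],[0,0,0]],
  ],
)

```text
clock: 27.9
eef_pos: [550.7, 77.9, 134.1]
ee_rot: [180.0, 0.0, 178.0]
wrist_force: [-2.4, -0.5, -3.1]
width: 18.6
```

Call:
drive_tool(
  series=[
    [[0,0,0.0004],[0,0,0]],
    [[0,0,0.0003],[0,0,0]],
    [[0,0,0],[0,0,0]],
  ],
)

```text
clock: 28.28
eef_pos: [550.7, 77.9, 133.6]
ee_rot: [180.0, 0.0, 178.0]
wrist_force: [-3.6, -1.6, 0.7]
width: 18.7
```

```bash
python3 go.py 178 132 5 650.8 74.2
```

```text
t 28.275 axis [650.9  74.4] tool yaw [1.7998e+02 4.0000e-02 1.7798e+02] pins z rel 11.1 F [-3.6 -1.6  0.7] M [-0.38  0.71 -0.14]
max 0.008
[[[0.0, -0.0, 0.0002], [0.0, 0.0, -0.0]], [[0.0, -0.0001, 0.0004], [0.0, 0.01, -0.01]], [[0.0, -0.0001, 0.0005], [0.0, 0.01, -0.01]], [[0.0, -0.0001, 0.0004], [0.0, 0.01, -0.01]], [[0.0, -0.0, 0.0002], [0.0, 0.0, -0.0]]]
```

Call:
drive_tool(
  series=[
    [[0.0004,0,-0.0003],[0,0,0]],
    [[0,0,0],[0,0,0]],
  ],
)

```text
clock: 28.52
eef_pos: [550.7, 77.9, 133.7]
ee_rot: [180.0, 0.1, 178.0]
wrist_force: [-2.6, -2.3, -0.4]
width: 18.5
```

Call:
drive_tool(
  series=[
    [[0,0,0],[0,0,0]],
    [[0,0,0],[0,0,0]],
    [[0,0,0],[0,0,0]],
    [[0,0,0],[0,0,0]],
  ],
  claw=0.05,
)

```text
clock: 29.02
eef_pos: [550.7, 78.3, 133.7]
ee_rot: [179.9, 0.1, 178.0]
wrist_force: [-0.4, -0.7, -1.0]
width: 49.7
```

```bash
python3 - <<'E'
from plan import *
for c in('wrist','scene'):
    s=snapshot(c); np.savez(f'pics/{c}7.npz',**s); save(c+'7',s['img'])
st=robot.get_state(); print(st['eef_pos'],st['ee_rot'],st['wrist_force'],st['moment'],st['width'])
cv2.imwrite('pics/scene7c.png',cv2.resize(s['img'][180:330,200:400,::-1],None,fx=4,fy=4,interpolation=cv2.INTER_CUBIC))
E
```

```text
[550.51444035  78.12394026 133.63837448] [1.79953943e+02 4.87520626e-02 1.77998170e+02] [ 0.23800756 -0.82426899 -0.08739928] [-0.02402726 -0.04571083 -0.01079875] 49.80193863274026
```

View pics/wrist7.png

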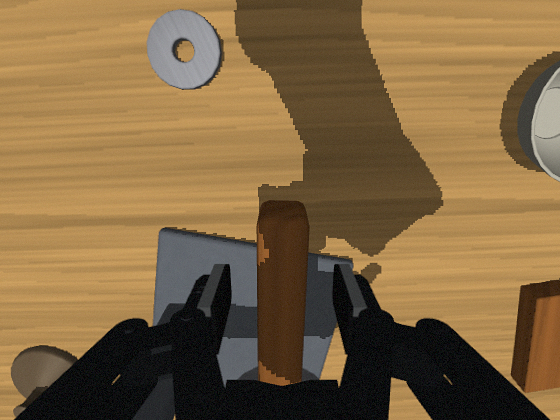

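View pics/scene7c.png

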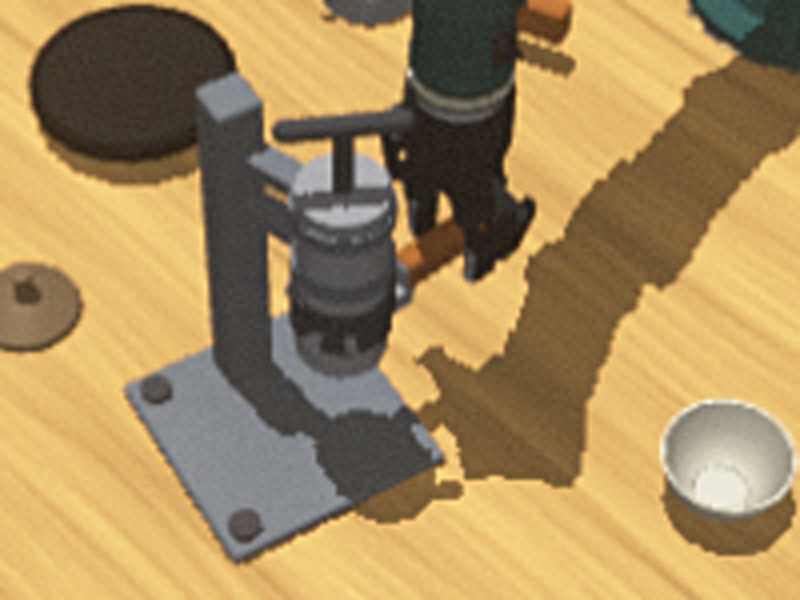

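```bash
python3 - <<'E'
from plan import *
p,R=cur()
plan(p,R,[510,79,190],pose(178,0),5,True)
plan([510,79,190],pose(178,0),[475,80,190],pose(178,30),10,True)
E
```

```text
max 0.2672
[[[0.0042, -0.0001, -0.0059], [0.0, 0.01, -0.0]], [[0.01, -0.0001, -0.014], [0.01, 0.01, -0.0]], [[0.012, -0.0002, -0.0167], [0.01, 0.01, -0.0]], [[0.01, -0.0001, -0.014], [0.01, 0.01, -0.0]], [[0.0042, -0.0001, -0.0059], [0.0, 0.01, -0.0]]]
max 0.4149532710280375
[[[0.001, -0.0, -0.0], [-0.0, -0.84, -0.0]], [[0.0027, -0.0, -0.0], [0.0, -2.28, 0.0]], [[0.0039, -0.0, -0.0002], [-0.0, -3.36, -0.0]], [[0.0047, -0.0, -0.0005], [0.0, -4.08, -0.0]], [[0.0051, -0.0, -0.0009], [0.0, -4.44, 0.0]], [[0.005, -0.0, -0.0013], [0.0, -4.44, 0.0]], [[0.0045, -0.0, -0.0016], [-0.0, -4.08, -0.0]], [[0.0036, -0.0, -0.0016], [0.0, -3.36, 0.0]]]
[[[0.0024, -0.0, -0.0012], [0.0, -2.28, -0.0]], [[0.0009, -0.0, -0.0005], [-0.0, -0.84, 0.0]]]
```

Call:
drive_tool(
  series=[
    [[0.0042,0,-0.006],[0,0,0]],
    [[0.01,0,-0.014],[0,0,0]],
    [[0.012,0,-0.017],[0,0,0]],
    [[0.01,0,-0.014],[0,0,0]],
    [[0.0042,0,-0.006],[0,0,0]],
  ],
)

```text
clock: 29.75
eef_pos: [509.4, 79.6, 192.1]
ee_rot: [180.0, 0.1, 178.0]
wrist_force: [-0.2, 0.5, 0.7]
width: 50.1
```

Call:
drive_tool(
  series=[
    [[0.001,0,0],[0,-0.84,0]],
    [[0.0027,0,0],[0,-2.28,0]],
    [[0.0039,0,-0.0002],[0,-3.36,0]],
    [[0.0047,0,-0.0005],[0,-4.08,0]],
    [[0.0051,0,-0.0009],[0,-4.44,0]],
    [[0.005,0,-0.0013],[0,-4.44,0]],
    [[0.0045,0,-0.0016],[0,-4.08,0]],
    [[0.0036,0,-0.0016],[0,-3.36,0]],
  ],
)

```text
clock: 30.75
eef_pos: [484.5, 77.3, 190.0]
ee_rot: [-179.4, 24.6, 178.0]
wrist_force: [1.2, -0.2, -0.6]
width: 50.1
```

```bash
python3 - <<'E'
from plan import *
for c in('wrist','top'):
    s=snapshot(c); np.savez(f'pics/{c}8.npz',**s); save(c+'8',s['img'][::-1,::-1] if c=='wrist' else s['img'])
st=robot.get_state(); print(st['clock'],st['eef_pos'],st['ee_rot'],st['wrist_force'])
cv2.imwrite('pics/top8c.png',cv2.resize(s['img'][90:290,100:370,::-1],None,fx=2.9,fy=2.9,interpolation=cv2.INTER_CUBIC))
E
```

```text
30.85 [484.16361906  77.41351452 189.68752652] [-179.27736585   24.49176032  178.17669947] [ 0.40037145 -1.14730715 -0.00551479]
```

View pics/wrist8.png

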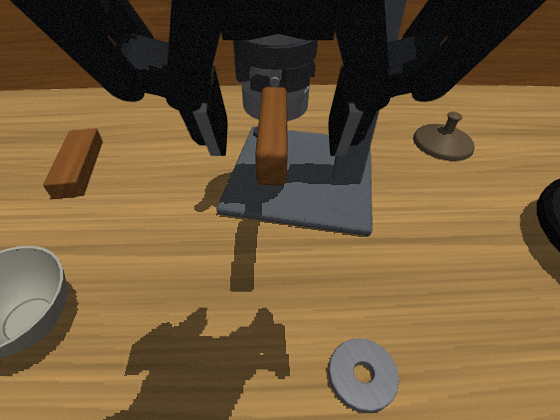

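View pics/top8c.png

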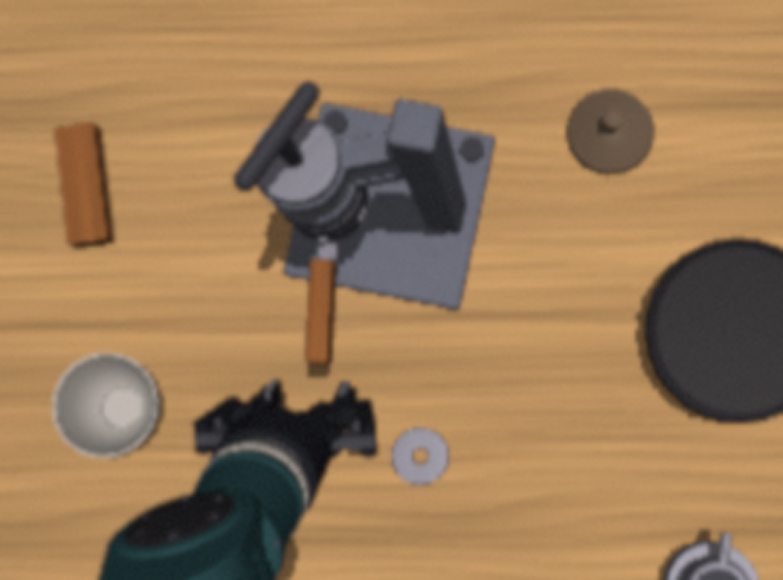

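```bash
python3 - <<'E'
from h import *
S=np.load('pics/top8.npz'); s={k:S[k] for k in S}
P=[]
for x,y in [(322,272),(320,290),(319,310),(319,330),(318,348)]:
    u,v=int(round(100+x/2.9-.5)),int(round(90+y/2.9-.5)); d=np.median(s['range_z'][v-1:v+2,u-1:u+2]); P.append(world(s,float(u),float(v),d=d)[0]); print(P[-1].round(1))
P=np.array(P); d=P[0]-P[-1]; print('yaw',np.degrees(np.arctan2(d[1],d[0])),'tilt rad',d[2]/np.hypot(*d[:2]))
E
```

```text
[585.1  73.7 166.6]
[567.9  76.5 165.2]
[552.9  76.4 165.9]
[535.5  76.4 166.4]
[518.5  79.3 164.4]
yaw -4.838493645746574 tilt rad 0.032761333393050866
```

```bash
python3 -c "
from h import *
print(hand_in())"
```

```text
the job is handed in; nothing more can be done
None
```

I took the middle-sized holder off the banding wheel and it now hangs locked in the extruder collar, released. I handed the job in at about 31 s; no verdict is reported.

- **Finding the slots:** Two wrist-camera views put the barrel axis at about (650.5, 74) mm and the handle-side slot at about 126.5° from the barrel. By feel I corrected that to 128°, because a small twisting moment went away there.
- **Pressing and turning:** I raised the pins to about 15 mm against the sprung plate, turned counterclockwise 50° over the ridge, and lowered until they took load at about 11 mm. The highest push I read at the handle was about 4 N when raising and turning, and about 7 N when the pins came down on the pocket floor.
- **Final checks after letting go:**
  - The handle top stands at 164–167 mm; 166 mm is expected when locked.
  - The handle measures about 0.03 rad tilt, and points roughly 0.12–0.16 rad from the extruder's front.
  - The wrist force is back to zero within noise, and the gripper is clear of the handle.
  - The pot lid, tub, spare die and wooden block look untouched in the last pictures; I did not measure their positions again.
- **Disagreements:**
  - The top camera reads about 2 mm off from the wrist camera, the same offset before and after the grasp.
  - Different slot and pocket edges gave entry angles from 125.6° to 130°, which the feel search settled.

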